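# Home-movie intake at the archive's scanning bench

### The arm

A 6-joint arm with a two-finger parallel gripper is mounted at the origin on the work surface. World frame = base frame: x ahead of the robot, y to its left, z up, the work surface at z = 0. Lengths are in mm, angles in rad, forces in N, time in s.
With the tool pointing down it reaches from about 350 to 875 mm from the base axis. Payload 4.2 kg.
Tool frame: the origin (TCP) lies midway between the tips of the shut fingers; the grasp point (between the pads) lies 19 mm behind it; z points along the fingers, y is the direction in which the jaws open and shut (so a half turn about z gives the same grasp; the last joint's range is limited). The gripper opens to 85 mm and grips with 20 to 120 N. Pads are 22 mm wide; open, the fingers measure 114 mm over their backs; the gripper's body (76 mm by 85 mm) begins 54 mm behind the grasp point. The pads swing forward as they close: fully open they stand 13 mm farther back than shut.
Start: joints at [1.557, 0.385, 0.008, 0, -1.194, -0.259], TCP at [168.361, 601.875, 231.312] pointing down, gripper open.
Joint ranges: [-3.14, 3.14], [-1.21, 2.06], [-1.07, 1.41], [-3.16, 2.05], [-2.99, -0.16], [-3.1, 3.1]. Speed limits (rad/s): [2.79, 2.79, 3.14, 3.14, 3.14, 3.14].

### API

Orientations are given as a unit quaternion [x, y, z, w].
In Python, from bench import arm gives the robot as it stands. The module is installed in compiled form; this text tells all that it offers.
- The arm moves only by the tool drive_tool, never from a script. Its argument "moves" is a list that holds one entry, the list of rows, each a list of 7 numbers: the opening, from 0 (shut) to 1 (fully open), then the shift along the tool's x, y, z in m, then the turn, a rotation vector about the tool's x, y, z in rad. In form: [[[hand, dx, dy, dz, wx, wy, wz], ...]]. A call has 1 to 20 rows; each row shifts and turns the pose as measured when the row begins, along the tool's axes as they then stand; what a row does not reach is not made up. A row lasts 1/10 s, in which the tool goes at most 50 mm and 8.59 degrees, less where a joint would pass 70% of its speed; a pose out of reach is approached as far as the arm can. A call with a gripper value outside its range is refused whole. The fingers move at their own pace and stop on an object; the grip force is fixed at half the most. Time passes only in rows, so rows that do not move let the fingers close. It gives the time, the measured TCP pose, the force and the opening at its end, in the units of the state.
- arm.read_state(): the state, without advancing time (a new reading comes with each control period).
- arm.get_image(name): name is "scene" or "side" or "wrist"; returns (picture, depth): 400x640x3 uint8, red, green, blue; 400x640 float32, mm along the optical axis (not along the pixel's ray), 0 where there is no reading.
- arm.camera_params(name): a dict with "fov_y" (degrees; the focal length in pixels is half the picture's height over the tangent of half this angle, whatever the lens; pixels are square), "cx", "cy" (the principal point, pixels), "world_from_camera" (4x4, takes a point from camera to world coordinates); the wrist camera has in their place "T_tool_cam" (4x4, takes a point from camera to tool coordinates, whose origin is the TCP and whose axes are the flange's). Camera axes: x right, y down, z forward; pixel columns grow to the right and rows downward; lengths in mm; the calibration is good to about 2 mm. The wrist camera is an equidistant fisheye: a pixel r from the principal point sees the ray r / f radians off the axis. A picture is of the moment at which its call begins: read the wrist's pose just before it. camera_params takes no time and is no camera call.
- arm.job_done(): hands the job in, once; it reports no verdict.
The state is a dict: "clock": time; "joints": joint angles; "joint_vel": joint speeds; "joint_efforts": joint torques, N m; "position": TCP position; "ee_rot": TCP orientation; "contact_force": force on the tool from outside, world axes, zero at the start; "wrist_torque": the same for the moment, N m; "gripper_width": finger opening in mm.
Only numpy, scipy, OpenCV 4.12 (cv2) and the standard library are available. Lean on these libraries where they do the work, as an engineer would, in place of code of your own. Each camera call takes 0.05 s, during which the arm holds its last target.

### The job

Book in this home-movie delivery at the archive bench. Lay both small cassettes flat, label up, on the scanner glass, each centred in its own bay between the two white stops, and when both lie there press the green scan button fully in; leave them lying there. Nest all the other empty grey bins squarely, fully down, into the one on the blue returns board, and hang every film reel from the wire rack by its hub hole on the peg rail, one reel to a peg and well onto it; leave the loupe and the label roll alone.

Things in the scene. Friction and masses are not known exactly. Their poses are not given: they have to be found in the camera images.
- bay_left (a point): Centre of the left (+y) of two cassette bays on the glass top, 40 mm above the table, of a fixed dark flatbed scanner without lid. x points away from the robot, y left, z up. The cassette's long axis goes along x between two white stops (6 mm high, 36 mm wide in y, inner faces 37 mm from this point); across y a yellow outline 66 x 51 mm marks the middle.
- bay_right (a point): Centre of the right (-y) bay, as bay_left; the bays are 130 mm apart along y. The scanner's body is 250 (x) x 365 (y) x 40 mm; the point midway between the bays lies 35 mm nearer the robot than the body's middle. A hinge strip 13 mm high runs along the far edge.
- scan_button (a joint): Travel of the scanner's green push button: 0 out, 0.005 m fully in; a spring, about 1.2 N to start and 4 N fully in; it springs back.
- scan_button_top (a point): Centre of the top of the green scan button (22 mm diameter, standing 7 mm out of the scanner's top, near its front edge, left part), moves with it; about 47 mm above the table.
- cassette_a: Small video cassette, black with red label, 66 (its x) x 48 (its y) x 12 mm thick, 45 g, lying flat label up. Origin: centre of its underside; z up out of the label.
- cassette_b: Small video cassette with blue label, same as cassette_a.
- returns_board: Fixed blue board 150 (x) x 85 (y) x 4 mm high on the table; origin: centre of its underside. bin_a stands on it.
- bin_a: Empty grey ribbed bin, loose on the board, bottom of the stack: open top, 70 mm high, 133 (its x) x 63 mm (its y) over the upright rim band (top 14 mm), tapering to 112 x 42 mm at the foot; walls 2.5 mm; 110 g. Origin: centre of its underside, z up. Lugs inside at both ends seat the next bin, either way round, with its origin 34 mm above this one's (1.6 mm of play a side).
- bin_b: Empty grey bin like bin_a, standing on the table; to be nested. May be absent.
- bin_c: Empty grey bin like bin_a, standing on the table; to be nested. May be absent.
- reel_rack: Fixed low wire rack, 160 mm long (its x), in which the reels stand on edge in three slots 60 mm apart along x, each between wire loops that reach 49 mm above the table. Origin: centre of its underside.
- reel_a: Full film reel, grey, 76 mm diameter, 12.7 mm wide over its flanges, with a through hub hole of 12.7 mm; 60 g. Origin: centre of the hub; its x axis is the reel's axis (hole direction). Starts standing on edge in the rack, its axis along the rack's x, hub 46 mm above the table, top of the rim at 84 mm. May be absent.
- reel_b: Full film reel, white, as reel_a. May be absent.
- reel_c: Full film reel, cream, as reel_a. May be absent.
- peg_rail: Fixed stand: base plate 100 (x) x 300 (y) x 8 mm, two posts, and a level bar 20 mm thick (x), 292 mm long (y), from 142 to 158 mm above the table, carrying three pegs on its -x side. Origin: centre of its underside.
- peg_left (a point): Point on the axis of the left (+y) peg, 30 mm out from the bar's face, halfway along the peg, 152.6 mm above the table. Axes: the peg rail's, level. The steel peg, 6 mm diameter, points to this frame's -x, rising 5 degrees to its round tip 30 mm beyond this point. A reel hangs upright on it, its axis along x, its hub centre about 3 mm below the peg's axis.
- peg_mid (a point): As peg_left, on the middle peg; the pegs are 95 mm apart along y.
- peg_right (a point): As peg_left, on the right (-y) peg.
- loupe: Bystander: black loupe, 42 mm diameter x 45 mm high, origin at the centre of its foot. Leave alone.
- label_roll: Bystander: roll of paper labels, 60 mm diameter x 25 mm high, on the table. Leave alone.
Things that resemble listed ones, but are neither listed nor needed, are in the scene too. Leave any purple look-alike of the bin_a alone.

How it is judged (in metres and radians):
On the way:
1. the scan button is pressed fully in while both cassettes lie centred in their bays (((x of cassette_a in the frame of bay_left between -0.007 and 0.007 m and y of cassette_a in the frame of bay_left between -0.007 and 0.007 m and z of cassette_a in the frame of bay_left between -0.003 and 0.003 m) or (x of cassette_a in the frame of bay_right between -0.007 and 0.007 m and y of cassette_a in the frame of bay_right between -0.007 and 0.007 m and z of cassette_a in the frame of bay_right between -0.003 and 0.003 m)) and angle between the x axis of each of cassette_a, cassette_b and the x axis of bay_left, either way round below 0.12 rad and angle between each of cassette_a, cassette_b's own z axis and vertical below 0.06 rad and ((x of cassette_b in the frame of bay_left between -0.007 and 0.007 m and y of cassette_b in the frame of bay_left between -0.007 and 0.007 m and z of cassette_b in the frame of bay_left between -0.003 and 0.003 m) or (x of cassette_b in the frame of bay_right between -0.007 and 0.007 m and y of cassette_b in the frame of bay_right between -0.007 and 0.007 m and z of cassette_b in the frame of bay_right between -0.003 and 0.003 m)) and value of joint scan_button above 0.004 m), for 0.1 s.
At the end, for the whole second after the job is handed in: Each cassette flat, label up, in its own bay: centre within 7 mm, square within 0.12 rad. Bins present nested upright and fully down on bin_a within 6 mm and 0.08 rad, bin_a within 60 mm of the board's centre. Reels present hang still, one to a peg, middle 8 mm or more from its tip (((x of cassette_a in the frame of bay_left between -0.007 and 0.007 m and y of cassette_a in the frame of bay_left between -0.007 and 0.007 m and z of cassette_a in the frame of bay_left between -0.003 and 0.003 m) or (x of cassette_a in the frame of bay_right between -0.007 and 0.007 m and y of cassette_a in the frame of bay_right between -0.007 and 0.007 m and z of cassette_a in the frame of bay_right between -0.003 and 0.003 m)) and angle between the x axis of each of cassette_a, cassette_b and the x axis of bay_left, either way round below 0.12 rad and angle between each of cassette_a, cassette_b, bin_b, bin_c, bin_a's own z axis and vertical below 0.06 rad and ((x of cassette_b in the frame of bay_left between -0.007 and 0.007 m and y of cassette_b in the frame of bay_left between -0.007 and 0.007 m and z of cassette_b in the frame of bay_left between -0.003 and 0.003 m) or (x of cassette_b in the frame of bay_right between -0.007 and 0.007 m and y of cassette_b in the frame of bay_right between -0.007 and 0.007 m and z of cassette_b in the frame of bay_right between -0.003 and 0.003 m)) and x of bin_b in the frame of bin_a between -0.007 and 0.007 m and y of bin_b in the frame of bin_a between -0.006 and 0.006 m and (z of bin_b in the frame of bin_a between 0.03 and 0.039 m or z of bin_b in the frame of bin_a between 0.063 and 0.076 m) and angle between the x axis of each of bin_b, bin_c and the x axis of bin_a, either way round below 0.08 rad and linear speed of each of bin_b, bin_c, reel_a, reel_b, reel_c below 0.03 m/s and x of bin_c in the frame of bin_a between -0.007 and 0.007 m and y of bin_c in the frame of bin_a between -0.006 and 0.006 m and (z of bin_c in the frame of bin_a between 0.03 and 0.039 m or z of bin_c in the frame of bin_a between 0.063 and 0.076 m) and ((x of reel_a in the frame of peg_left between -0.022 and 0.03 m and y of reel_a in the frame of peg_left between -0.006 and 0.006 m and z of reel_a in the frame of peg_left between -0.011 and 0.003 m) or (x of reel_a in the frame of peg_mid between -0.022 and 0.03 m and y of reel_a in the frame of peg_mid between -0.006 and 0.006 m and z of reel_a in the frame of peg_mid between -0.011 and 0.003 m) or (x of reel_a in the frame of peg_right between -0.022 and 0.03 m and y of reel_a in the frame of peg_right between -0.006 and 0.006 m and z of reel_a in the frame of peg_right between -0.011 and 0.003 m)) and angle between the x axis of each of reel_a, reel_b, reel_c and the x axis of peg_mid, either way round below 0.35 rad and ((x of reel_b in the frame of peg_left between -0.022 and 0.03 m and y of reel_b in the frame of peg_left between -0.006 and 0.006 m and z of reel_b in the frame of peg_left between -0.011 and 0.003 m) or (x of reel_b in the frame of peg_mid between -0.022 and 0.03 m and y of reel_b in the frame of peg_mid between -0.006 and 0.006 m and z of reel_b in the frame of peg_mid between -0.011 and 0.003 m) or (x of reel_b in the frame of peg_right between -0.022 and 0.03 m and y of reel_b in the frame of peg_right between -0.006 and 0.006 m and z of reel_b in the frame of peg_right between -0.011 and 0.003 m)) and ((x of reel_c in the frame of peg_left between -0.022 and 0.03 m and y of reel_c in the frame of peg_left between -0.006 and 0.006 m and z of reel_c in the frame of peg_left between -0.011 and 0.003 m) or (x of reel_c in the frame of peg_mid between -0.022 and 0.03 m and y of reel_c in the frame of peg_mid between -0.006 and 0.006 m and z of reel_c in the frame of peg_mid between -0.011 and 0.003 m) or (x of reel_c in the frame of peg_right between -0.022 and 0.03 m and y of reel_c in the frame of peg_right between -0.006 and 0.006 m and z of reel_c in the frame of peg_right between -0.011 and 0.003 m)) and distance between reel_a and reel_b above 0.06 m and distance between each of reel_a, reel_b and reel_c above 0.06 m and horizontal distance between bin_a and returns_board below 0.06 m); the robot touches nothing.
It fails at once if the loupe or the label roll is moved more than 30 mm (distance of any of loupe, label_roll from where it was at the start of the episode above 0.03 m).
Of bin_b, bin_c only 1 to 2 are there at a start; the rules pass over those that are not, and their reading is None.
Of reel_a, reel_b, reel_c only 2 to 3 are there at a start; the rules pass over those that are not, and their reading is None.
At some moment in a run one of cassette_a, cassette_b may be knocked a few centimetres aside while the robot is not near it.
It also fails if it takes over 210 s, if anything falls off the work surface, if the arm or the gripper's body presses on something with over 40 N, if the wrist force passes 120 N, or if a joint passes its speed limit or range.

## Working session

There is one attempt and no reset: what is moved stays moved. The work goes in short steps, Python scripts to look and compute and a tool call to move; the robot and the scene stay as the last step left them, time stands still between calls to the robot, and variables do not carry over. Pictures are saved under pics/ and viewed, and the job is handed in when it is done.

Besides the shell and the picture viewer there is one more tool, called after "Emit:" as a command line: name --argument value ..., lists and objects as JSON in quotes. drive_tool: Moves the arm, as the interface text tells. Its arguments: {"type":"object","properties":{"moves":{"type":"array","items":{"type":"array","items":{"type":"array","items":{"type":"number"}}}}},"required":["moves"]}

```bash
ls -la; mkdir -p pics; python3 - <<'E'
from bench import arm
import cv2,numpy as np
s=arm.read_state(); print(s)
for n in ["scene","side","wrist"]:
    p=arm.camera_params(n); print(n,p)
    im,d=arm.get_image(n); cv2.imwrite(f"pics/{n}0.png",im[:,:,::-1]); np.save(f"pics/{n}0_d.npy",d)
E
```

```text
total 12
drwxr-xr-x  3 agent agent 4096 Dec  7 07:14 .
drwxr-xr-x 23 root  root  4096 Dec  7 07:14 ..
drwxr-xr-x  2 agent agent 4096 Dec  7 07:14 pics
{'clock': 0.0, 'joints': array([ 1.55659335e+00,  3.85542948e-01,  6.61568197e-03, -5.06889204e-04,
       -1.19401468e+00, -2.58651048e-01]), 'joint_vel': array([-4.45785611e-04, -2.25807941e-03, -1.06676282e-03,  7.52239949e-05,
        2.33967906e-03, -1.43406728e-03]), 'joint_efforts': array([ 2.85699789e-04, -3.92285550e+01,  1.88405997e+01,  4.18602437e+00,
       -4.60305746e-03, -2.30808375e-06]), 'position': array([168.21686053, 601.31878277, 230.22467007]), 'ee_rot': array([ 9.90694942e-01, -1.36096754e-01, -1.03011691e-04,  1.09352879e-03]), 'contact_force': array([ 0.63868145, -0.02773279, -0.57156378]), 'wrist_torque': array([-0.00313841, -0.03353763, -0.03715991]), 'gripper_width': 85.62991762275342}
scene {'fov_y': 56.069378493394886, 'cx': 314.8503980687295, 'cy': 189.7151117176905, 'world_from_camera': array([[-6.91910552e-01,  4.51651054e-01, -5.63268242e-01,
         1.07893080e+03],
       [ 7.21747542e-01,  4.12764
[... 413 characters left out ...]
],
       [-1.30005165e-01, -5.35028103e-01,  8.34771577e-01,
        -9.87118205e+02],
       [-2.01350562e-02, -8.40318440e-01, -5.41719022e-01,
         7.92650811e+02],
       [ 0.00000000e+00,  0.00000000e+00,  0.00000000e+00,
         1.00000000e+00]])}
wrist {'fov_y': 65.70646984690485, 'cx': 325.1807635941421, 'cy': 204.0141800396087, 'T_tool_cam': array([[ 2.60487253e-04, -9.51919168e-01, -3.06349196e-01,
         7.91473641e+01],
       [ 9.99999957e-01,  2.07842743e-04,  2.04465203e-04,
         1.23030546e+00],
       [-1.30961888e-04, -3.06349236e-01,  9.51919182e-01,
        -1.42417424e+02],
       [ 0.00000000e+00,  0.00000000e+00,  0.00000000e+00,
         1.00000000e+00]])}
```

View pics/scene0.png

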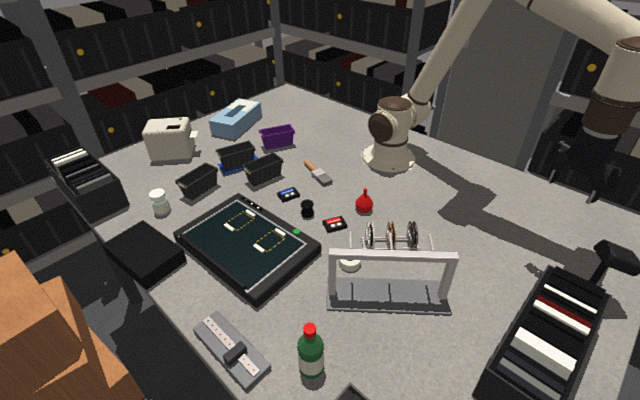

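View pics/side0.png

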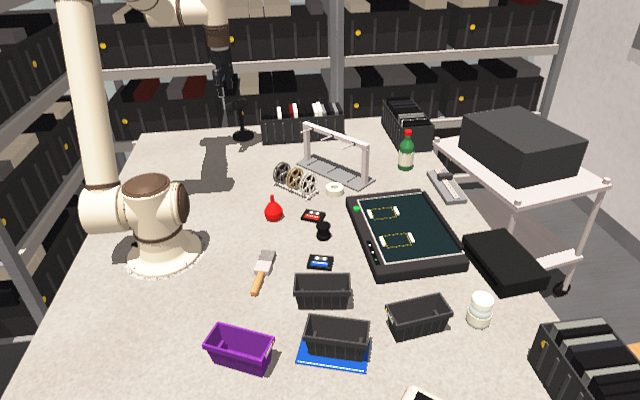

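View pics/wrist0.png

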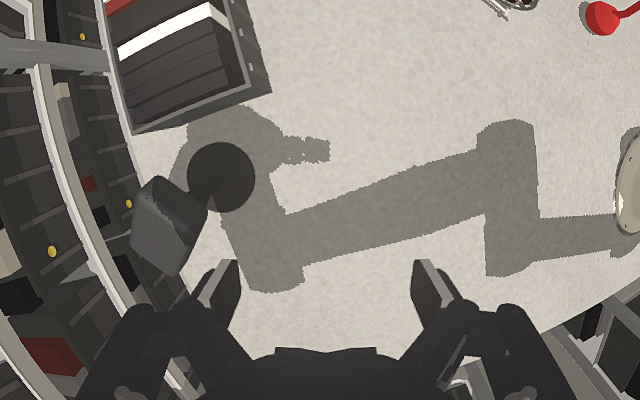

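```bash
cat > h.py <<'E'
import numpy as np, cv2
from scipy.spatial.transform import Rotation as R
from bench import arm
def K(p,h=400): return (h/2)/np.tan(np.radians(p['fov_y'])/2)
def twc(n,s=None):
    p=arm.camera_params(n)
    if n!='wrist': return p, p['world_from_camera']
    s=s or arm.read_state()
    T=np.eye(4);T[:3,:3]=R.from_quat(s['ee_rot']).as_matrix();T[:3,3]=s['position']
    return p,T@p['T_tool_cam']
def rays(n,uv,p):
    uv=np.asarray(uv,float).reshape(-1,2); f=K(p)
    x=uv[:,0]-p['cx'];y=uv[:,1]-p['cy']
    if n=='wrist':
        r=np.hypot(x,y)+1e-9;th=r/f
        return np.c_[np.sin(th)*x/r,np.sin(th)*y/r,np.cos(th)]
    return np.c_[x/f,y/f,np.ones(len(x))]
def onplane(n,uv,z,pT):
    p,T=pT; d=rays(n,uv,p)@T[:3,:3].T; o=T[:3,3]
    return o+d*((z-o[2])/d[:,2])[:,None]
def cloud(n,depth,pT):
    p,T=pT; v,u=np.mgrid[:400,:640]
    r=rays(n,np.c_[u.ravel(),v.ravel()],p); r=r/np.maximum(r[:,2:],1e-3)*depth.reshape(-1,1)
    P=r@T[:3,:3].T+T[:3,3]; P[depth.ravel()<=0]=np.nan
    return P.reshape(400,640,3)
def proj(n,P,pT):
    p,T=pT; P=np.asarray(P,float).reshape(-1,3); c=(P-T[:3,3])@T[:3,:3]; f=K(p)
    if n=='wrist':
        r=np.hypot(c[:,0],c[:,1])+1e-9; th=np.arctan2(r,c[:,2]); k=f*th/r
    else: k=f/c[:,2]
    return np.c_[p['cx']+c[:,0]*k,p['cy']+c[:,1]*k]
def ortho(n,im,pT,z,x0,x1,y0,y1,res=1.0):
    # top-down rectified at plane z; image: rows = x decreasing downward (far=up), cols = y decreasing to right
    xs=np.arange(x1,x0,-res); ys=np.arange(y1,y0,-res)
    X,Y=np.meshgrid(xs,ys,indexing='ij'); uv=proj(n,np.c_[X.ravel(),Y.ravel(),np.full(X.size,z)],pT).astype(np.float32).reshape(X.shape+(2,))
    return cv2.remap(im,uv[...,0],uv[...,1],cv2.INTER_LINEAR)
def grab(n,tag):
    s=arm.read_state(); im,d=arm.get_image(n)
    cv2.imwrite(f'pics/{tag}.png',im[:,:,::-1]); np.save(f'pics/{tag}_d.npy',d); np.save(f'pics/{tag}_s.npy',s,allow_pickle=True)
    return im,d,twc(n,s),s
E
python3 - <<'E'
from h import *
for n in ['scene','side']:
    im=cv2.imread(f'pics/{n}0.png');d=np.load(f'pics/{n}0_d.npy');pT=twc(n)
    P=cloud(n,d,pT); print(n,(d>0).mean())
    # map of z heights on table
    X=P[...,0];Y=P[...,1];Z=P[...,2]
    m=(X>100)&(X<900)&(Y>-500)&(Y<500)&np.isfinite(Z)
    print(np.percentile(Z[m],[1,10,50,90,99]))
    # ortho by z-buffer, 2mm
    H=np.full((400,500,),-1e9);C=np.zeros((400,500,3),np.uint8)
    r=((900-X[m])/2).astype(int).clip(0,399);c=((500-Y[m])/2).astype(int).clip(0,499)
    z=Z[m];o=np.argsort(z);C[r[o],c[o]]=im[m][o]
    cv2.imwrite(f'pics/top_{n}.png',cv2.resize(C,(800,640)))
    def pr(name,uv):
        print(name,[np.round(P[v,u],0).tolist() for u,v in uv])
    if n=='scene': pr('pts',[(197,180),(264,168),(237,156),(335,224),(288,194),(370,235),(391,235),(412,235),(308,209),(350,264),(296,231),(239,221),(270,240)])
E
```

```text
scene 0.99598828125
[-750.21939622   -1.67435008    1.38552343   50.9639366   157.30616514]
pts [[633.0, -328.0, 69.0], [431.0, -225.0, 62.0], [441.0, -369.0, 54.0], [438.0, 110.0, 13.0], [432.0, -107.0, 10.0], [450.0, 247.0, 67.0], [415.0, 291.0, 71.0], [364.0, 327.0, 58.0], [460.0, 17.0, 33.0], [538.0, 251.0, 25.0], [564.0, 71.0, 47.0], [645.0, -91.0, 40.0], [634.0, 38.0, 40.0]]
side 0.99614453125
[ -1.04369331   0.68450704   3.77418828  54.46255086 126.43348658]
```

```bash
python3 -c "
import cv2
for n,(x0,y0,w,h) in {'scene':(160,120,160,120),'side':(260,110,220,160)}.items():
    im=cv2.imread(f'pics/{n}0.png')[y0:y0+h,x0:x0+w]; cv2.imwrite(f'pics/crop_{n}.png',cv2.resize(im,(800,600) if n=='scene' else (800,582),interpolation=cv2.INTER_CUBIC))
"
```

```text
(no output)
```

View pics/crop_scene.png

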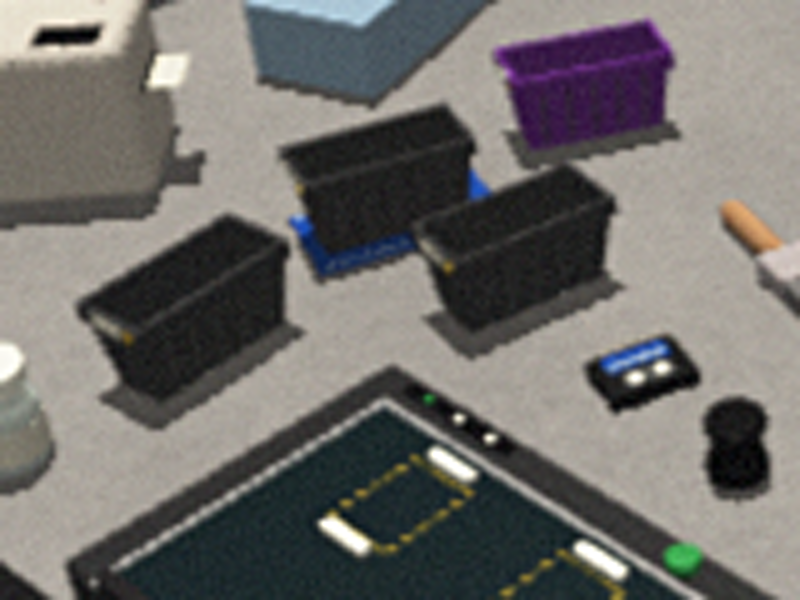

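View pics/crop_side.png

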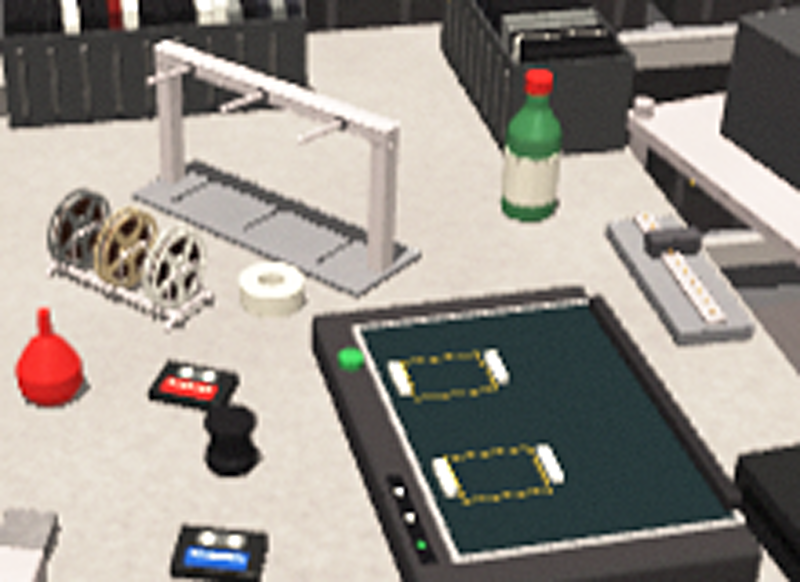

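View pics/top_side.png

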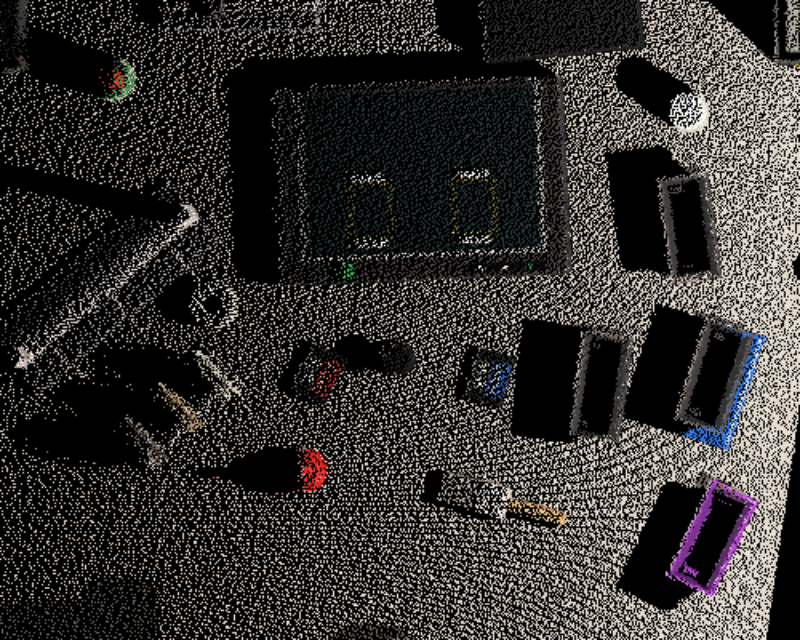

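```bash
cat >> h.py <<'E'
def plan(x,y,z,yaw=None):
    """deltas in tool axes; yaw = world angle (deg) of tool y axis (mod 180)"""
    s=arm.read_state(); Rm=R.from_quat(s['ee_rot']).as_matrix(); p=s['position']
    # leveling: rotation vec to make z exactly down
    yawc=np.degrees(np.arctan2(Rm[1,1],Rm[0,1]))
    if yaw is None: yaw=yawc
    dy=(yaw-yawc+90)%180-90
    a=np.radians(yawc+dy); yv=np.array([np.cos(a),np.sin(a),0]); zv=np.array([0,0,-1.]); xv=np.cross(yv,zv)
    Rt=np.c_[xv,yv,zv]; rv=R.from_matrix(Rm.T@Rt).as_rotvec()
    d=np.array([x,y,z])-p
    print('t=%.1f pos'%s['clock'],p.round(1),'yaw %.1f'%yawc,'w',s['gripper_width'].round(1),'q6 %.2f'%s['joints'][5],'F',s['contact_force'].round(1))
    print(' first turn rotvec',rv.round(4),'(%d rows)'%np.ceil(np.linalg.norm(rv)/.14))
    print(' then shift tool mm',(Rt.T@d).round(1),'|d|=%.0f'%np.linalg.norm(d),' or w/o turn',(Rm.T@d).round(1))
E
python3 -c "
from h import *
plan(390,270,200)"
```

```text
Traceback (most recent call last):
  File "h.py", line 51, in plan
    print('t=%.1f pos'%s['clock'],p.round(1),'yaw %.1f'%yawc,'w',s['gripper_width'].round(1),'q6 %.2f'%s['joints'][5],'F',s['contact_force'].round(1))
                                                                 ^^^^^^^^^^^^^^^^^^^^^^^^
AttributeError: 'float' object has no attribute 'round'
```

```bash
sed -i "s/s\['gripper_width'\].round(1)/round(s['gripper_width'],1)/" h.py
python3 -c "
from h import *
plan(390,270,200)"
```

```text
t=0.1 pos [168.3 601.5 230.5] yaw -105.6 w 85.3 q6 -0.26 F [ 0.2 -0.3  0.3]
 first turn rotvec [ 0.0017 -0.0001  0.    ] (1 rows)
 then shift tool mm [302.9 259.4  30.5] |d|=400  or w/o turn [302.9 259.4  30.9]
```

Emit:
drive_tool --moves '[[[1, 0.03, 0.026, 0.003, 0, 0, 0], [1, 0.03, 0.026, 0.003, 0, 0, 0], [1, 0.03, 0.026, 0.003, 0, 0, 0], [1, 0.03, 0.026, 0.003, 0, 0, 0], [1, 0.03, 0.026, 0.003, 0, 0, 0], [1, 0.03, 0.026, 0.003, 0, 0, 0], [1, 0.03, 0.026, 0.003, 0, 0, 0], [1, 0.03, 0.026, 0.003, 0, 0, 0], [1, 0.03, 0.026, 0.003, 0, 0, 0], [1, 0.03, 0.026, 0.003, 0, 0, 0]]]'

```text
clock: 1.15
position: [391.4, 260.7, 196.9]
ee_rot: [0.991, -0.132, -0.0, 0.002]
contact_force: [0.7, 1.2, 0.7]
gripper_width: 85.4
```

```bash
python3 -c "
from h import *
plan(390,270,200)"
```

```text
t=1.1 pos [391.4 260.7 196.9] yaw -105.1 w 85.4 q6 0.37 F [0.7 1.2 0.7]
 first turn rotvec [ 0.005   0.0003 -0.    ] (1 rows)
 then shift tool mm [-3.8 -8.6 -3.1] |d|=10  or w/o turn [-3.8 -8.6 -3.2]
```

```bash
python3 -c "
from h import *
grab('wrist','w1')"
```

```text
(no output)
```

View pics/w1.png

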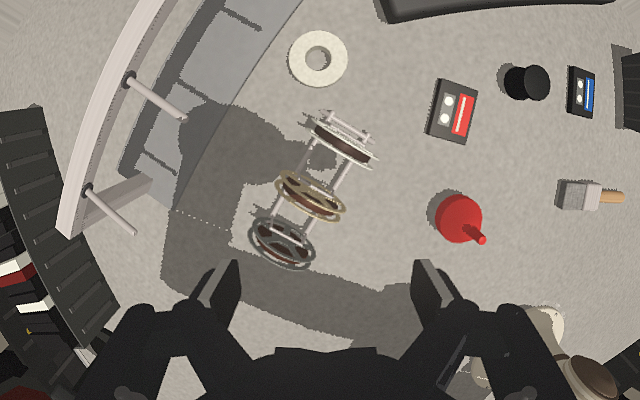

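```bash
cat > m.py <<'E'
from h import *
def load(n,tag):
    im=cv2.imread(f'pics/{tag}.png')[:,:,::-1];d=np.load(f'pics/{tag}_d.npy')
    s=np.load(f'pics/{tag}_s.npy',allow_pickle=True).item() if n=='wrist' else None
    pT=twc(n,s); return im,cloud(n,d,pT),pT
E
python3 - <<'E'
from m import *
for n,t in [('scene','scene0'),('side','side0'),('wrist','w1')]:
    im,P,pT=load(n,t); X,Y,Z=P[...,0],P[...,1],P[...,2]
    m=(X>310)&(X<480)&(Y>190)&(Y<350)&(Z>54)&(Z<88)
    Q=P[m]
    if n=='wrist': pass
    # rack axis
    a=np.radians(-44); u=np.array([np.cos(a),np.sin(a)]); v=np.array([-u[1],u[0]])
    c=np.array([394,272])
    s=(Q[:,:2]-c)@u; l=(Q[:,:2]-c)@v
    for k in (-60,0,60):
        w=abs(s-k)<16
        if w.sum()<20: print(n,k,w.sum());continue
        q=Q[w]; top=q[q[:,2]>78]
        ss=s[w]
        # fit plane of disc: line in top view
        A=np.c_[np.ones(w.sum()),l[w]]; co=np.linalg.lstsq(A,ss,rcond=None)[0]
        print(n,k,w.sum(),'maxz',np.percentile(q[:,2],99).round(1),'s pct',np.percentile(ss,[3,50,97]).round(1),'l pct',np.percentile(l[w],[1,50,99]).round(1),'top l',(np.percentile(((top[:,:2]-c)@v),[2,98]).round(1) if len(top)>5 else None),'tilt deg',np.degrees(co[1]).round(1))
E
```

```text
scene -60 114 maxz 83.2 s pct [-71.9 -63.5 -58. ] l pct [-29.4  10.8  38.3] top l [-14.3  18.3] tilt deg 0.5
scene 0 109 maxz 83.0 s pct [-12.   -5.4   1.3] l pct [-33.2  10.5  35.4] top l [-13.2  20.2] tilt deg -0.8
scene 60 108 maxz 83.4 s pct [48.2 55.5 61.4] l pct [-36.2  10.8  34.6] top l [-16.   16.9] tilt deg -0.1
side -60 132 maxz 86.2 s pct [-74.8 -62.3 -57. ] l pct [-32.   -0.8  37.9] top l [-18.7  22.8] tilt deg 5.0
side 0 129 maxz 87.1 s pct [-14.5  -2.6   2.8] l pct [-35.6  -3.3  37.6] top l [-17.6  19.4] tilt deg 4.8
side 60 130 maxz 87.0 s pct [45.6 57.5 62.3] l pct [-37.6  -5.9  32.4] top l [-27.   20.4] tilt deg 5.2
wrist -60 1256 maxz 83.6 s pct [-71.5 -61.1 -58.1] l pct [-33.9   1.7  34.8] top l [-17.1  17.8] tilt deg 1.4
wrist 0 1198 maxz 83.6 s pct [-11.6  -4.2   1.9] l pct [-35.1  -0.2  32.6] top l [-19.9  15.3] tilt deg 1.8
wrist 60 1035 maxz 83.6 s pct [48.2 54.6 61.3] l pct [-34.9  -1.4  30.7] top l [-21.8  14.5] tilt deg 2.0
```

```bash
python3 - <<'E'
from m import *
for n,t in [('wrist','w1'),('side','side0'),('scene','scene0')]:
    im,P,pT=load(n,t); X,Y,Z=P[...,0],P[...,1],P[...,2]
    bar=(X>400)&(X<680)&(Y>210)&(Y<520)&(Z>(154))&(Z<164)
    B=P[bar]
    # restrict to top surface ; PCA line
    c=np.median(B,0); 
    r=cv2.fitLine(B[:,:2].astype(np.float32),cv2.DIST_HUBER,0,.01,.01).ravel(); 
    d=r[:2]; d=d*np.sign(d[1]); c=r[2:]
    nrm=np.array([-d[1],d[0]]);   # -x side of rail
    e=(B[:,:2]-c)@d; f=(B[:,:2]-c)@nrm
    print(n,bar.sum(),'dir deg',np.degrees(np.arctan2(d[1],d[0])).round(2),'c',c.round(1),'ext',np.percentile(e,[.5,99.5]).round(1),'w',np.percentile(f,[1,50,99]).round(1),'z',np.median(B[:,2]).round(1))
    F=(P[...,:2]-c)@nrm; E=(P[...,:2]-c)@d
    pg=(F>15)&(F<85)&(abs(E)<150)&(Z>138)&(Z<170)
    k,lab,st,ce=cv2.connectedComponentsWithStats(pg.astype(np.uint8))
    for i in range(1,k):
        if st[i,4]<8: continue
        q=P[lab==i]; fq=F[lab==i]; eq=E[lab==i]
        co=np.polyfit(fq,eq,1); cz=np.polyfit(fq,q[:,2],1)
        print('  peg n',len(q),'px',ce[i].round(),'e at f=40: %.1f slope %.3f'%(np.polyval(co,40),co[0]),'z@40 %.1f slope %.3f'%(np.polyval(cz,40),cz[0]),'f range',np.percentile(fq,[1,99]).round(1))
E
```

```text
wrist 6422 dir deg 130.22 c [516.6 389.3] ext [-86.8 113.1] w [-13.2   0.   63.8] z 157.5
  peg n 598 px [161. 102.] e at f=40: -31.2 slope 0.000 z@40 155.0 slope 0.077 f range [15.7 65.8]
  peg n 459 px [113. 214.] e at f=40: 63.0 slope 0.004 z@40 154.5 slope 0.080 f range [15.5 65.9]
side 389 dir deg 130.71 c [542.2 358.5] ext [-135.2  152.9] w [-18.5   0.   60.8] z 160.0
  peg n 19 px [305. 130.] e at f=40: 104.8 slope -0.087 z@40 157.6 slope 0.139 f range [15.5 62.2]
  peg n 19 px [325. 138.] e at f=40: 9.3 slope -0.009 z@40 157.8 slope 0.094 f range [16.4 62.8]
  peg n 19 px [347. 146.] e at f=40: -85.9 slope 0.001 z@40 158.1 slope 0.086 f range [17.5 64.6]
scene 1077 dir deg 130.28 c [539.6 372.5] ext [-146.1  142.2] w [-10.3   0.   65.2] z 157.7
  peg n 49 px [350. 239.] e at f=40: -97.1 slope 0.002 z@40 154.5 slope 0.083 f range [18.7 68.4]
  peg n 44 px [390. 241.] e at f=40: -2.6 slope -0.009 z@40 154.8 slope 0.065 f range [16.5 68.9]
  peg n 47 px [431. 242.] e at f=40: 92.0 slope 0.002 z@40 154.7 slope 0.093 f range [18.  67.6]
```

```bash
python3 -c "
from h import *
plan(430.9,230.9,120,-45.9)"
```

```text
t=1.2 pos [392.5 256.5 196.1] yaw -105.4 w 85.4 q6 0.37 F [ 0.9 -2.9 -1.3]
 first turn rotvec [ 0.0069  0.0056 -1.0379] (8 rows)
 then shift tool mm [ 9.8 45.1 76.1] |d|=89  or w/o turn [44.  13.8 76.2]
```

Emit:
drive_tool --moves '[[[0.5, 0, 0, 0, 0.001, 0.001, -0.13], [0.5, 0, 0, 0, 0.001, 0.001, -0.13], [0.5, 0, 0, 0, 0.001, 0.001, -0.13], [0.5, 0, 0, 0, 0.001, 0.001, -0.13], [0.5, 0, 0, 0, 0.001, 0.001, -0.13], [0.5, 0, 0, 0, 0.001, 0, -0.13], [0.5, 0, 0, 0, 0.001, 0, -0.13], [0.5, 0, 0, 0, 0, 0, -0.13], [0.5, 0.003, 0.015, 0.01, 0, 0, 0], [0.5, 0.003, 0.015, 0.02, 0, 0, 0], [0.5, 0.003, 0.015, 0.02, 0, 0, 0], [0.5, 0, 0, 0, 0, 0, 0]]]'

```text
clock: 2.4
position: [431.9, 226.7, 143.1]
ee_rot: [0.919, 0.394, -0.002, 0.0]
contact_force: [-0.2, -0.4, -0.7]
gripper_width: 42.6
```

```bash
python3 -c "
from h import *
plan(430.9,230.9,120,-45.9)
grab('wrist','w2')"
```

```text
t=2.4 pos [431.9 226.7 143.1] yaw -43.7 w 42.6 q6 1.56 F [-0.2 -0.4 -0.7]
 first turn rotvec [-0.0008  0.0034  0.0392] (1 rows)
 then shift tool mm [ 2.2 -3.7 23.1] |d|=23  or w/o turn [ 2.4 -3.6 23.1]
```

View pics/w2.png

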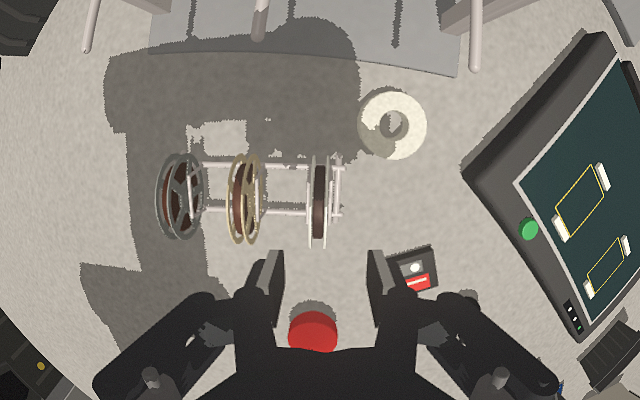

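```bash
cat > reel.py <<'E'
from m import *
def reels(tag,centers,ang=-45.9):
    im,P,pT=load('wrist',tag)
    a=np.radians(ang); u=np.array([np.cos(a),np.sin(a)]); v=np.array([-u[1],u[0]])
    Z=P[...,2]
    for c in centers:
        c=np.array(c); s=(P[...,:2]-c)@u; l=(P[...,:2]-c)@v
        m=(abs(s)<14)&(abs(l)<45)&(Z>56)&(Z<90)
        if m.sum()<50: print(c,m.sum()); continue
        top=m&(Z>76); co=np.polyfit(l[m],s[m],1)
        ss=np.percentile(s[m],[2,98]); ll=np.percentile(l[top],[1,99])
        z=Z[m].max()
        C=c+u*ss.mean()+v*ll.mean()
        print(c,m.sum(),'s',ss.round(1),'l',ll.round(1),'ztop',z.round(1),'axis deg',(ang-np.degrees(co[0])).round(1),'->',C.round(1))
E
python3 - <<'E'
from reel import *
reels('w2',[(347.4,317.1),(389.1,274),(430.9,230.9)])
E
```

```text
[347.4 317.1] 1713 s [-6.4  6.5] l [-20.1  22.1] ztop 84.6 axis deg -45.1 -> [348.1 317.8]
[389.1 274. ] 1610 s [-6.4  6.2] l [-20.2  21.5] ztop 84.3 axis deg -45.2 -> [389.5 274.5]
[430.9 230.9] 1283 s [-7.1  5.5] l [-22.5  21.7] ztop 84.5 axis deg -46.4 -> [430.  231.2]
```

Emit:
drive_tool --moves '[[[0.5, 0, 0, 0, 0, 0.003, 0.038], [0.5, 0.002, -0.004, 0, 0, 0, 0], [0.5, 0, 0, 0, 0, 0, 0]]]'

```text
clock: 2.75
position: [430.9, 233.3, 146.5]
ee_rot: [0.926, 0.377, 0.002, -0.001]
contact_force: [-0.2, 0.5, 0.0]
gripper_width: 42.6
```

```bash
python3 -c "
from h import *
plan(430.2,231.1,58,-45.9)"
```

```text
t=2.8 pos [430.9 233.3 146.5] yaw -45.8 w 42.6 q6 1.51 F [-0.2  0.5  0. ]
 first turn rotvec [-0.0001 -0.0049  0.0024] (1 rows)
 then shift tool mm [-2.   1.1 88.5] |d|=89  or w/o turn [-2.5  1.1 88.5]
```

Emit:
drive_tool --moves '[[[0.5, -0.002, 0.001, 0.025, 0, -0.004, 0.002], [0.5, 0, 0, 0.025, 0, 0, 0], [0.5, 0, 0, 0.02, 0, 0, 0], [0.5, 0, 0, 0.01, 0, 0, 0], [0.5, 0, 0, 0, 0, 0, 0]]]'

```text
clock: 3.25
position: [431.9, 236.0, 69.0]
ee_rot: [0.925, 0.379, 0.006, -0.002]
contact_force: [0.2, -0.0, -0.3]
gripper_width: 42.9
```

```bash
python3 -c "
from h import *
plan(430.2,231.1,58,-45.9)
grab('wrist','w3')"
```

```text
t=3.2 pos [431.9 236.   69. ] yaw -45.4 w 42.9 q6 1.52 F [ 0.2 -0.  -0.3]
 first turn rotvec [ 0.0002 -0.0123  0.0079] (1 rows)
 then shift tool mm [-4.7  2.4 11. ] |d|=12  or w/o turn [-4.8  2.3 10.9]
```

View pics/w3.png

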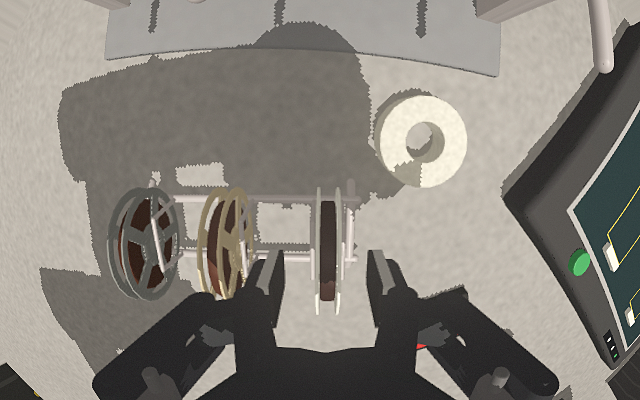

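Emit:
drive_tool --moves '[[[0.5, -0.005, 0.002, 0.006, 0, -0.012, 0], [0.5, 0, 0, 0.006, 0, 0, 0], [0.5, 0, 0, 0, 0, 0, 0]]]'

```text
clock: 3.6
position: [431.3, 232.7, 59.3]
ee_rot: [0.925, 0.38, 0.003, -0.001]
contact_force: [0.3, 0.6, -0.3]
gripper_width: 42.8
```

```bash
python3 -c "
from h import *
plan(430.2,231.1,58,-45.9)"
```

```text
t=3.6 pos [431.3 232.7  59.3] yaw -45.4 w 42.8 q6 1.52 F [ 0.3  0.6 -0.3]
 first turn rotvec [ 0.0004 -0.0061  0.0092] (1 rows)
 then shift tool mm [-1.9  0.3  1.3] |d|=2  or w/o turn [-1.9  0.3  1.2]
```

Emit:
drive_tool --moves '[[[0.5, -0.002, 0, 0.001, 0, -0.006, 0.008], [0.5, 0, 0, 0, 0, 0, 0], [0, 0, 0, 0, 0, 0, 0], [0, 0, 0, 0, 0, 0, 0], [0, 0, 0, 0, 0, 0, 0], [0, 0, 0, 0, 0, 0, 0], [0, 0, 0, 0, 0, 0, 0]]]'

```text
clock: 4.3
position: [430.4, 231.5, 59.2]
ee_rot: [0.927, 0.376, 0.001, -0.0]
contact_force: [-0.1, -0.1, 0.5]
gripper_width: 11.4
```

```bash
python3 -c "
from h import *
plan(430.2,231.1,58,-45.9)"
```

```text
t=4.3 pos [430.4 231.5  59.2] yaw -45.9 w 11.4 q6 1.51 F [-0.1 -0.1  0.5]
 first turn rotvec [ 0.0005 -0.0017  0.0004] (1 rows)
 then shift tool mm [-0.4  0.2  1.2] |d|=1  or w/o turn [-0.4  0.2  1.2]
```

Emit:
drive_tool --moves '[[[0, 0, 0, -0.02, 0, 0, 0], [0, 0, 0, -0.03, 0, 0, 0], [0, 0, 0, -0.03, 0, 0, 0], [0, 0, 0, -0.03, 0, 0, 0], [0, 0, 0, 0, 0, 0, -0.12], [0, 0, 0, 0, 0, 0, -0.12], [0, 0, 0, 0, 0, 0, -0.12], [0, 0, 0, 0, 0, 0, -0.12], [0, 0, 0, 0, 0, 0, -0.12], [0, 0, 0, 0, 0, 0, -0.12], [0, 0, 0, 0, 0, 0, -0.12], [0, 0, 0, 0, 0, 0, -0.12], [0, 0, 0, 0, 0, 0, -0.12], [0, 0, 0, 0, 0, 0, -0.12], [0, 0, 0, 0, 0, 0, -0.12], [0, 0, 0, 0, 0, 0, -0.12], [0, 0, 0, 0, 0, 0, 0]]]'

```text
clock: 6.0
position: [427.1, 229.2, 170.9]
ee_rot: [0.423, 0.906, -0.002, -0.002]
contact_force: [1.4, -0.3, -0.6]
gripper_width: 11.6
```

```bash
python3 -c "
from h import *
plan(528.3,234.1,168,40.2)"
```

```text
t=6.0 pos [427.1 229.2 170.9] yaw 39.9 w 11.6 q6 3.01 F [ 1.4 -0.3 -0.6]
 first turn rotvec [-0.0052 -0.0015 -0.0051] (1 rows)
 then shift tool mm [-61.6  80.5   2.9] |d|=101  or w/o turn [-61.2  80.8   2.4]
```

Emit:
drive_tool --moves '[[[0, 0, 0, 0, 0, 0, 0.14], [0, 0, 0, 0, 0, 0, 0.14], [0, 0, 0, 0, 0, 0, 0.14], [0, 0, 0, 0, 0, 0, 0.14], [0, 0, 0, 0, 0, 0, 0.14], [0, 0, 0, 0, 0, 0, 0.14], [0, 0, 0, 0, 0, 0, 0.14], [0, 0, 0, 0, 0, 0, 0.14], [0, 0, 0, 0, 0, 0, 0.14], [0, 0, 0, 0, 0, 0, 0.14], [0, 0, 0, 0, 0, 0, 0.14], [0, 0, 0, 0, 0, 0, 0.14], [0, 0, 0, 0, 0, 0, 0.14], [0, 0, 0, 0, 0, 0, 0.14], [0, 0, 0, 0, 0, 0, 0.14], [0, 0, 0, 0, 0, 0, 0.14], [0, 0, 0, 0, 0, 0, 0.14], [0, 0, 0, 0, 0, 0, 0.14], [0, 0, 0, 0, 0, 0, 0.14], [0, 0, 0, 0, 0, 0, 0.14]]]'

```text
clock: 8.0
position: [424.0, 227.2, 167.7]
ee_rot: [0.937, -0.349, -0.004, 0.004]
contact_force: [-1.0, 0.1, -0.7]
gripper_width: 11.9
```

```bash
python3 -c "
from h import *
plan(528.3,234.1,168,40.2)"
```

```text
t=8.0 pos [424.  227.2 167.7] yaw -130.8 w 11.9 q6 0.03 F [-1.   0.1 -0.7]
 first turn rotvec [0.0118 0.0044 0.157 ] (2 rows)
 then shift tool mm [ 62.  -84.2  -0.3] |d|=105  or w/o turn [ 74.4 -73.4  -1.5]
```

Emit:
drive_tool --moves '[[[0, 0, 0, 0, 0.006, 0.002, 0.078], [0, 0, 0, 0, 0.006, 0.002, 0.078], [0, 0.02, -0.025, 0, 0, 0, 0], [0, 0.02, -0.025, 0, 0, 0, 0], [0, 0.018, -0.025, 0, 0, 0, 0], [0, 0.004, -0.005, 0, 0, 0, 0], [0, 0, 0, 0, 0, 0, 0]]]'

```text
clock: 8.7
position: [526.7, 229.0, 166.2]
ee_rot: [0.901, -0.433, -0.001, 0.001]
contact_force: [-1.0, -0.2, -1.5]
gripper_width: 11.9
```

```bash
python3 -c "
from h import *
plan(528.3,234.1,168,40.2)
grab('wrist','w4');grab('side','s4');grab('scene','c4')
for n,(x,y) in {'s4':(240,60),'c4':(280,170)}.items():
    im=cv2.imread(f'pics/{n}.png')[y:y+150,x:x+200]; cv2.imwrite(f'pics/{n}c.png',cv2.resize(im,(800,600),interpolation=cv2.INTER_CUBIC))
"
```

```text
t=8.7 pos [526.7 229.  166.2] yaw -141.4 w 11.9 q6 -0.02 F [-1.  -0.2 -1.5]
 first turn rotvec [ 0.0024  0.0013 -0.0273] (1 rows)
 then shift tool mm [-2.9 -4.5 -1.8] |d|=6  or w/o turn [-3.  -4.4 -1.8]
```

View pics/w4.png

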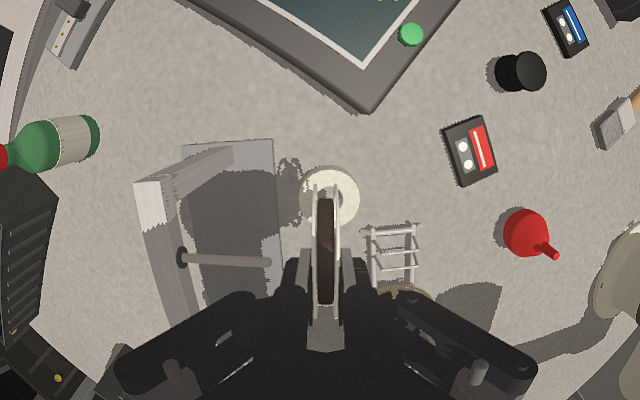

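View pics/s4c.png

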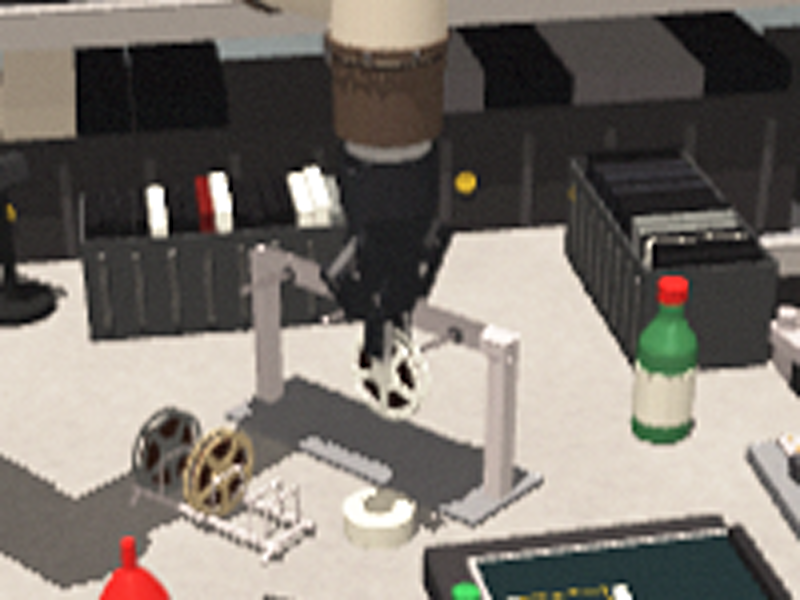

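View pics/c4c.png

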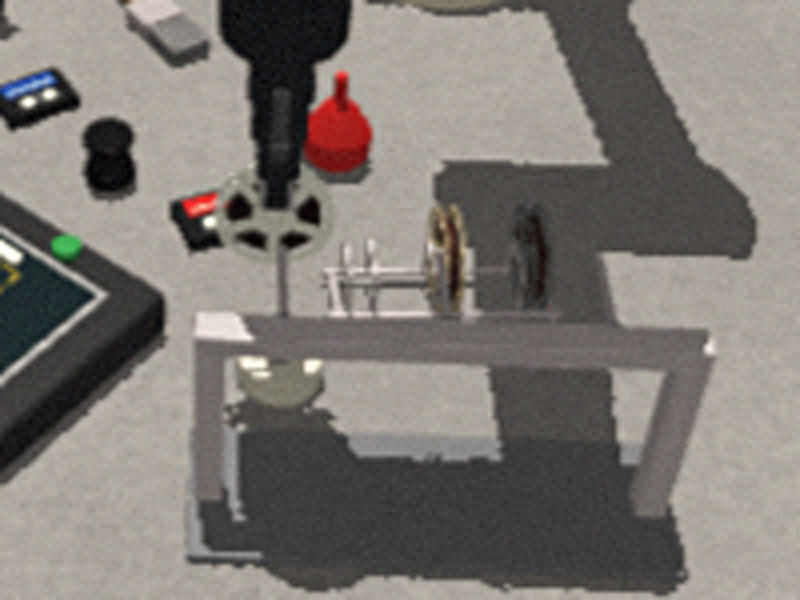

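```bash
cat > peg.py <<'E'
from m import *
def peg(tag,mid=(570.3,269.6)):
    im,P,pT=load('wrist',tag); s=np.load(f'pics/{tag}_s.npy',allow_pickle=True).item()
    d=np.array([-.6457,.7636]);nr=np.array([-.7636,-.6457])
    E=(P[...,:2]-mid)@d;F=(P[...,:2]-mid)@nr;Z=P[...,2]
    m=(abs(E)<14)&(F>-25)&(F<36)&(Z>140)&(Z<170)
    # split off the reel: flange region found by tool y
    k,lab,st,ce=cv2.connectedComponentsWithStats(m.astype(np.uint8))
    i=1+np.argmax(st[1:,4]); m=lab==i
    tip=np.percentile(F[m],99); co=np.polyfit(F[m],E[m],1);cz=np.polyfit(F[m],Z[m],1)
    print('peg n',m.sum(),'px',ce[i].round(),'tip F %.1f'%tip,'E@0 %.2f slope %.3f'%(co[1],co[0]),'ztop@0 %.1f slope %.3f'%(cz[1],cz[0]))
    C=np.array(mid)+(tip+.3-29.9)*nr+np.polyval(co,tip-30)*d
    print(' mid point est',C.round(1),'axis dir deg',(40.22+180*0-np.degrees(np.arctan(co[0]))).round(2), 'tcp E,F rel est mid', ((s['position'][:2]-C)@d).round(1),((s['position'][:2]-C)@nr).round(1))
    # reel in hand
    Rm=R.from_quat(s['ee_rot']).as_matrix(); Q=(P-s['position'])@Rm
    w=(abs(Q[...,1])<12)&(Q[...,0]>5)&(Q[...,0]<45)&(abs(Q[...,2])<45)
    q=Q[w]; print(' reel pts',len(q),'tool y',np.percentile(q[:,1],[2,50,98]).round(1),'x max',np.percentile(q[:,0],99).round(1),'z',np.percentile(q[:,2],[2,98]).round(1))
    # circle fit on rim points x,z: outermost
    a=np.c_[2*q[:,0],2*q[:,2],np.ones(len(q))]
    return q
E
python3 - <<'E'
from peg import *
q=peg('w4')
# rim: for bins in z take max x
for z in range(-24,44,8):
    w=abs(q[:,2]-z)<3
    if w.sum()>5: print(z,np.percentile(q[w,0],98).round(1),w.sum())
E
```

```text
peg n 847 px [230. 260.] tip F 29.0 E@0 -0.56 slope -0.003 ztop@0 154.5 slope 0.076
 mid point est [571.1 269.6] axis dir deg 40.38 tcp E,F rel est mid -2.3 60.1
 reel pts 3567 tool y [-11.    0.1  11.3] x max 39.0 z [-43.2  18.1]
-24 17.4 322
-16 27.5 698
-8 34.1 490
0 37.7 290
8 39.6 162
16 39.4 136
40 26.1 7
```

Emit:
drive_tool --moves '[[[0, -0.003, -0.004, -0.002, 0.002, 0.001, -0.027], [0, -0.001, 0, 0, 0, 0, 0], [0, 0, 0, 0, 0, 0, 0]]]'

```text
clock: 9.15
position: [523.9, 235.3, 169.7]
ee_rot: [0.908, -0.418, -0.0, -0.0]
contact_force: [-0.3, -0.4, -1.9]
gripper_width: 11.2
```

```bash
python3 -c "
from peg import *
grab('wrist','w5');peg('w5')
plan(571.1-.7636*55-.45,269.6-.6457*55+.53,168,40.2)
"
```

```text
peg n 867 px [232. 244.] tip F 29.2 E@0 -0.45 slope 0.000 ztop@0 154.6 slope 0.086
 mid point est [570.9 269.5] axis dir deg 40.21 tcp E,F rel est mid 4.2 58.0
 reel pts 3556 tool y [-10.9   0.1  11.3] x max 38.9 z [-43.1  18.3]
t=9.2 pos [524.  235.3 169.8] yaw -139.5 w 11.4 q6 0.00 F [ 0.3 -0.4 -1.3]
 first turn rotvec [-0.0006  0.0006  0.0057] (1 rows)
 then shift tool mm [ 3.5 -3.1  1.8] |d|=5  or w/o turn [ 3.5 -3.   1.8]
```

Emit:
drive_tool --moves '[[[0, 0.003, -0.003, 0.002, 0, 0, 0], [0, 0, 0, 0, 0, 0, 0], [0, 0, 0, 0, 0, 0, 0]]]'

```text
clock: 9.5
position: [528.3, 235.1, 167.9]
ee_rot: [0.908, -0.418, -0.0, -0.001]
contact_force: [0.4, -0.2, -0.9]
gripper_width: 11.7
```

```bash
python3 -c "
from peg import *
plan(571.0-.7636*55-.45,269.5-.6457*55+.53,168,40.2)
"
```

```text
t=9.5 pos [528.3 235.1 167.9] yaw -139.4 w 11.7 q6 0.01 F [ 0.4 -0.2 -0.9]
 first turn rotvec [-0.001   0.0006  0.0061] (1 rows)
 then shift tool mm [ 0.6  0.2 -0.1] |d|=1  or w/o turn [ 0.6  0.2 -0.1]
```

Emit:
drive_tool --moves '[[[0, 0.0005, -0.012, 0, 0, 0, 0.006], [0, 0, -0.012, 0, 0, 0, 0], [0, 0, -0.01, 0.0005, 0, 0, 0], [0, 0, 0, 0, 0, 0, 0]]]'

```text
clock: 9.9
position: [557.6, 258.8, 167.2]
ee_rot: [0.907, -0.421, 0.0, -0.001]
contact_force: [-0.5, 0.5, -1.2]
gripper_width: 11.4
```

```bash
python3 -c "
from peg import *
plan(571.0-.7636*5-.45,269.5-.6457*5+.53,165.5,40.2)
grab('scene','c5')
x,y=280,170
im=cv2.imread('pics/c5.png')[y:y+90,x:x+120]; cv2.imwrite('pics/c5c.png',cv2.resize(im,(800,600),interpolation=cv2.INTER_CUBIC))
"
```

```text
t=9.9 pos [557.6 258.8 167.2] yaw -139.8 w 11.4 q6 0.00 F [-0.5  0.5 -1.2]
 first turn rotvec [-0.0018  0.0003 -0.0008] (1 rows)
 then shift tool mm [ -0.2 -12.1   1.7] |d|=12  or w/o turn [ -0.2 -12.1   1.8]
```

View pics/c5c.png

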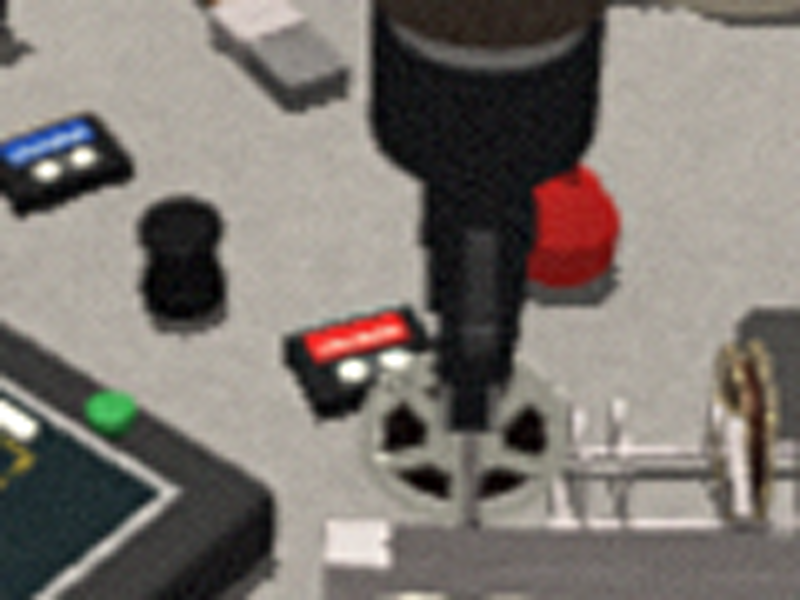

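Emit:
drive_tool --moves '[[[0, 0, -0.007, 0.001, 0, 0, 0], [0, 0, -0.004, 0.001, 0, 0, 0], [0, 0, 0, 0, 0, 0, 0], [0, 0, 0, 0.002, 0, 0, 0], [0, 0, 0, 0, 0, 0, 0]]]'

```text
clock: 10.45
position: [566.0, 266.1, 164.4]
ee_rot: [0.907, -0.421, 0.0, -0.001]
contact_force: [-0.5, 0.1, -0.5]
gripper_width: 11.5
```

```bash
python3 -c "
from peg import *
plan(571.0-.7636*5-.45,269.5-.6457*5+.53,163.5,40.2)
"
```

```text
t=10.4 pos [566.  266.1 164.4] yaw -139.8 w 11.5 q6 0.00 F [-0.5  0.1 -0.5]
 first turn rotvec [-0.0012  0.0001 -0.0003] (1 rows)
 then shift tool mm [-0.  -1.   0.9] |d|=1  or w/o turn [-0.  -1.   0.9]
```

Emit:
drive_tool --moves '[[[0.4, 0, 0, 0.001, 0, 0, 0], [0.4, 0, 0, 0, 0, 0, 0], [0.4, 0, 0, 0, 0, 0, 0], [0.4, 0, 0, 0, 0, 0, 0], [0.4, 0, 0, -0.02, 0, 0, 0], [0.4, 0, 0, -0.03, 0, 0, 0], [0.4, 0, 0, -0.03, 0, 0, 0], [0.4, 0, 0, 0, 0, 0, 0]]]'

```text
clock: 11.25
position: [565.3, 264.9, 244.4]
ee_rot: [0.907, -0.421, -0.0, 0.001]
contact_force: [0.4, -0.1, 0.1]
gripper_width: 34.0
```

```bash
python3 -c "
from peg import *
plan(389.5,274.5,150,-45.5)
grab('wrist','w6');grab('scene','c6')
x,y=280,170
im=cv2.imread('pics/c6.png')[y:y+90,x:x+120]; cv2.imwrite('pics/c6c.png',np.hstack([cv2.resize(im,(400,300),interpolation=cv2.INTER_CUBIC),cv2.resize(cv2.imread('pics/w6.png'),(400,300))]))
"
```

```text
t=11.2 pos [565.3 264.9 244.4] yaw -139.8 w 34.0 q6 0.00 F [ 0.4 -0.1  0.1]
 first turn rotvec [ 0.002  -0.0022  1.4949] (11 rows)
 then shift tool mm [118.7 130.   94.4] |d|=200  or w/o turn [-120.7  127.9   94.7]
```

View pics/c6c.png

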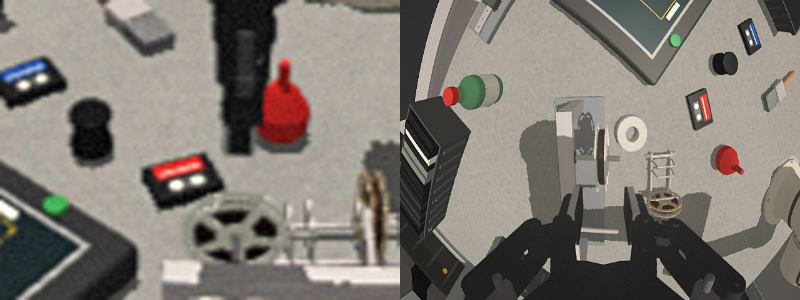

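Emit:
drive_tool --moves '[[[0.5, -0.03, 0.032, 0, 0, 0, 0], [0.5, -0.03, 0.032, 0, 0, 0, 0], [0.5, -0.03, 0.032, 0, 0, 0, 0], [0.5, -0.026, 0.028, 0, 0, 0, 0], [0.5, 0, 0, 0, 0, 0, 0.137], [0.5, 0, 0, 0, 0, 0, 0.137], [0.5, 0, 0, 0, 0, 0, 0.137], [0.5, 0, 0, 0, 0, 0, 0.137], [0.5, 0, 0, 0, 0, 0, 0.137], [0.5, 0, 0, 0, 0, 0, 0.137], [0.5, 0, 0, 0, 0, 0, 0.137], [0.5, 0, 0, 0, 0, 0, 0.137], [0.5, 0, 0, 0, 0, 0, 0.137], [0.5, 0, 0, 0, 0, 0, 0.137], [0.5, 0, 0, 0, 0, 0, 0.12], [0.5, 0, 0, 0.03, 0, 0, 0], [0.5, 0, 0, 0.03, 0, 0, 0], [0.5, 0, 0, 0.02, 0, 0, 0], [0.5, 0, 0, 0, 0, 0, 0]]]'

```text
clock: 13.25
position: [371.9, 257.5, 132.4]
ee_rot: [-0.349, 0.937, -0.011, -0.029]
contact_force: [-1.2, 0.2, 0.3]
gripper_width: 42.4
```

```bash
python3 -c "
from reel import *
grab('wrist','w7')
reels('w7',[(348.1,317.8),(389.5,274.5)])
plan(389.5,274.5,110,-45.5)
"
```

```text
[348.1 317.8] 1440 s [-6.5  6. ] l [-22.   19.3] ztop 84.5 axis deg -44.6 -> [347. 317.]
[389.5 274.5] 1217 s [-6.7  5.6] l [-22.8  20.8] ztop 84.5 axis deg -46.2 -> [388.4 274.2]
t=13.3 pos [372.6 258.3 133.8] yaw 130.8 w 42.7 q6 -1.80 F [ 0.5 -0.2 -0.4]
 first turn rotvec [ 0.0014 -0.059  -0.0639] (1 rows)
 then shift tool mm [-23.4  -0.3  23.8] |d|=33  or w/o turn [-24.7   1.2  22.3]
```

Emit:
drive_tool --moves '[[[0.5, 0, 0, 0, 0, -0.059, -0.06], [0.5, -0.01, 0, 0, 0, 0, 0], [0.5, -0.01, 0, 0, 0, 0, 0], [0.5, 0, 0, 0, 0, 0, 0]]]'

```text
clock: 13.7
position: [389.4, 274.8, 136.5]
ee_rot: [-0.378, 0.926, 0.001, 0.003]
contact_force: [-0.4, 1.0, 0.7]
gripper_width: 42.6
```

```bash
python3 -c "
from reel import *
plan(389.1,274.3,58.5,-45.5)
"
```

```text
t=13.7 pos [389.4 274.8 136.5] yaw 134.4 w 42.6 q6 -1.75 F [-0.4  1.   0.7]
 first turn rotvec [ 0.0007  0.0057 -0.0014] (1 rows)
 then shift tool mm [ 0.6 -0.1 78. ] |d|=78  or w/o turn [ 1.  -0.1 78. ]
```

Emit:
drive_tool --moves '[[[0.5, 0, 0, 0.02, 0, 0.005, 0], [0.5, 0, 0, 0.025, 0, 0, 0], [0.5, 0, 0, 0.02, 0, 0, 0], [0.5, 0, 0, 0, 0, 0, 0], [0.5, 0, 0, 0, 0, 0, 0]]]'

```text
clock: 14.2
position: [393.4, 279.2, 73.0]
ee_rot: [-0.377, 0.926, 0.002, 0.004]
contact_force: [-0.1, 0.1, 0.7]
gripper_width: 42.5
```

```bash
python3 -c "
from reel import *
plan(389.1,274.3,58.5,-45.5)
"
```

```text
t=14.2 pos [393.4 279.2  73. ] yaw 134.3 w 42.5 q6 -1.75 F [-0.1  0.1  0.7]
 first turn rotvec [ 0.0013  0.0082 -0.0027] (1 rows)
 then shift tool mm [ 6.5 -0.5 14.5] |d|=16  or w/o turn [ 6.7 -0.5 14.4]
```

Emit:
drive_tool --moves '[[[0.5, 0.006, 0, 0, 0, 0.008, -0.003], [0.5, 0, 0, 0.006, 0, 0, 0], [0.5, 0.001, 0, 0.006, 0, 0, 0], [0.5, 0, 0, 0, 0, 0, 0], [0.5, 0, 0, 0, 0, 0, 0]]]'

```text
clock: 14.7
position: [389.5, 275.7, 63.3]
ee_rot: [-0.379, 0.925, 0.002, 0.002]
contact_force: [-0.3, -0.3, 0.3]
gripper_width: 42.7
```

```bash
python3 -c "
from reel import *
plan(389.1,274.3,58.5,-45.5)
"
```

```text
t=14.7 pos [389.5 275.7  63.3] yaw 134.5 w 42.7 q6 -1.75 F [-0.3 -0.3  0.3]
 first turn rotvec [0.0021 0.006  0.0007] (1 rows)
 then shift tool mm [ 1.3 -0.8  4.8] |d|=5  or w/o turn [ 1.3 -0.8  4.8]
```

Close and lift; then turn back toward the peg yaw.

Emit:
drive_tool --moves '[[[0.5, 0.001, -0.001, 0.005, 0.002, 0.006, 0], [0.5, 0, 0, 0, 0, 0, 0], [0, 0, 0, 0, 0, 0, 0], [0, 0, 0, 0, 0, 0, 0], [0, 0, 0, 0, 0, 0, 0], [0, 0, 0, 0, 0, 0, 0], [0, 0, 0, 0, 0, 0, 0]]]'

```text
clock: 15.4
position: [389.4, 274.6, 58.2]
ee_rot: [-0.379, 0.925, 0.0, -0.0]
contact_force: [-0.5, 0.3, -0.4]
gripper_width: 11.6
```

```bash
python3 -c "
from reel import *
plan(389.1,274.3,58.5,-45.5)
"
```

```text
t=15.4 pos [389.4 274.6  58.2] yaw 134.5 w 11.6 q6 -1.75 F [-0.5  0.3 -0.4]
 first turn rotvec [ 0.0003 -0.0001  0.0006] (1 rows)
 then shift tool mm [ 0.4 -0.  -0.3] |d|=1  or w/o turn [ 0.4 -0.  -0.3]
```

Emit:
drive_tool --moves '[[[0, 0, 0, -0.02, 0, 0, 0], [0, 0, 0, -0.03, 0, 0, 0], [0, 0, 0, -0.03, 0, 0, 0], [0, 0, 0, -0.03, 0, 0, 0], [0, 0, 0, 0, 0, 0, -0.13], [0, 0, 0, 0, 0, 0, -0.13], [0, 0, 0, 0, 0, 0, -0.13], [0, 0, 0, 0, 0, 0, -0.13], [0, 0, 0, 0, 0, 0, -0.13], [0, 0, 0, 0, 0, 0, -0.13], [0, 0, 0, 0, 0, 0, -0.13], [0, 0, 0, 0, 0, 0, -0.13], [0, 0, 0, 0, 0, 0, -0.13], [0, 0, 0, 0, 0, 0, -0.13], [0, 0, 0, 0, 0, 0, -0.13], [0, 0, 0, 0, 0, 0, 0]]]'

```text
clock: 17.0
position: [388.5, 271.0, 171.1]
ee_rot: [0.906, -0.424, -0.0, 0.002]
contact_force: [0.4, -0.5, -0.9]
gripper_width: 11.7
```

```bash
python3 -c "
from reel import *
m=np.array([509.6,342.1]); t=m+60*np.array([-.7636,-.6457]); print(t)
plan(t[0],t[1],168,40.2)
"
```

```text
[463.784 303.358]
t=17.0 pos [388.5 271.  171.1] yaw -140.2 w 11.7 q6 -0.26 F [ 0.4 -0.5 -0.9]
 first turn rotvec [ 0.0043 -0.0017 -0.0069] (1 rows)
 then shift tool mm [ 23.9 -78.4   3.1] |d|=82  or w/o turn [ 23.4 -78.5   2.8]
```

Emit:
drive_tool --moves '[[[0, 0.01, -0.03, 0.002, 0.004, 0, -0.007], [0, 0.01, -0.03, 0, 0, 0, 0], [0, 0.003, -0.012, 0, 0, 0, 0], [0, 0, 0, 0, 0, 0, 0], [0, 0, 0, 0, 0, 0, 0]]]'

```text
clock: 17.5
position: [458.8, 298.8, 167.9]
ee_rot: [0.905, -0.426, -0.0, 0.002]
contact_force: [-0.7, 0.6, 0.3]
gripper_width: 11.6
```

```bash
python3 -c "
from peg import *
grab('wrist','w8');peg('w8',(509.6,342.1))
plan(463.8,303.4,167,40.2)
"
```

```text
peg n 834 px [218. 254.] tip F 29.5 E@0 -0.07 slope -0.000 ztop@0 154.5 slope 0.084
 mid point est [509.7 342.1] axis dir deg 40.22 tcp E,F rel est mid -0.2 66.8
 reel pts 3529 tool y [-11.    0.6  11.3] x max 37.9 z [-43.2  17. ]
t=17.6 pos [458.6 298.7 168. ] yaw -140.4 w 11.6 q6 -0.18 F [-0.1 -0.1 -1.5]
 first turn rotvec [ 0.0034 -0.0014 -0.011 ] (1 rows)
 then shift tool mm [-0.2 -7.   1. ] |d|=7  or w/o turn [-0.3 -7.   0.9]
```

Emit:
drive_tool --moves '[[[0, 0, -0.008, 0.001, 0.003, 0, -0.011], [0, 0, 0, 0, 0, 0, 0], [0, 0, -0.012, 0, 0, 0, 0], [0, 0, -0.012, 0, 0, 0, 0], [0, 0, -0.008, 0.0005, 0, 0, 0], [0, 0, 0, 0, 0, 0, 0], [0, 0, 0, 0, 0, 0, 0]]]'

```text
clock: 18.25
position: [490.0, 326.6, 167.0]
ee_rot: [0.907, -0.42, 0.001, 0.0]
contact_force: [0.8, 0.0, -0.5]
gripper_width: 11.5
```

```bash
python3 -c "
from peg import *
plan(509.7-.7636*5,342.1-.6457*5,164,40.2)
"
```

```text
t=18.2 pos [490.  326.6 167. ] yaw -139.7 w 11.5 q6 -0.16 F [ 0.8  0.  -0.5]
 first turn rotvec [-0.0004 -0.0011  0.0015] (1 rows)
 then shift tool mm [  0.9 -20.    3. ] |d|=20  or w/o turn [  0.9 -20.    3. ]
```

Emit:
drive_tool --moves '[[[0, 0.001, -0.01, 0.001, 0, 0, 0], [0, 0, -0.008, 0.001, 0, 0, 0], [0, 0, 0, 0.001, 0, 0, 0], [0, 0, 0, 0, 0, 0, 0], [0, 0, 0, 0, 0, 0, 0]]]'

```text
clock: 18.75
position: [505.5, 338.2, 163.3]
ee_rot: [0.907, -0.421, 0.0, 0.001]
contact_force: [0.1, 0.5, -0.4]
gripper_width: 11.7
```

```bash
python3 -c "
from peg import *
plan(509.7-.7636*5,342.1-.6457*5,163,40.2)
"
```

```text
t=18.8 pos [505.5 338.2 163.3] yaw -139.7 w 11.7 q6 -0.15 F [ 0.1  0.5 -0.4]
 first turn rotvec [ 0.0006 -0.0011  0.0012] (1 rows)
 then shift tool mm [-0.3 -0.7  0.3] |d|=1  or w/o turn [-0.3 -0.7  0.3]
```

Release, lift, back out, turn.

Emit:
drive_tool --moves '[[[0.4, 0, 0, 0, 0, 0, 0], [0.4, 0, 0, 0, 0, 0, 0], [0.4, 0, 0, 0, 0, 0, 0], [0.4, 0, 0, 0, 0, 0, 0], [0.4, 0, 0, -0.02, 0, 0, 0], [0.4, 0, 0, -0.03, 0, 0, 0], [0.5, 0, 0, -0.03, 0, 0, 0], [0.5, 0, 0, 0, 0, 0, 0]]]'

```text
clock: 19.55
position: [504.9, 337.4, 246.1]
ee_rot: [0.907, -0.42, 0.0, 0.001]
contact_force: [-0.7, 0.5, 0.5]
gripper_width: 42.6
```

```bash
python3 -c "
from peg import *
grab('wrist','w9')
plan(347.2,317.2,150,-45.5)
"
```

```text
t=19.6 pos [503.8 336.8 243.7] yaw -139.7 w 43.0 q6 -0.15 F [ 0.1  0.6 -1.4]
 first turn rotvec [ 0.0044 -0.0058  1.4967] (11 rows)
 then shift tool mm [125.4  95.8  93.7] |d|=183  or w/o turn [-86.3 131.5  94.4]
```

View pics/w9.png

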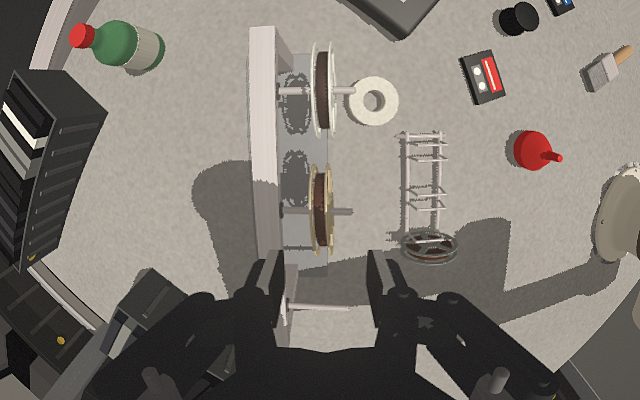

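Emit:
drive_tool --moves '[[[0.5, -0.022, 0.032, 0, 0, 0, 0], [0.5, -0.022, 0.032, 0, 0, 0, 0], [0.5, -0.022, 0.032, 0, 0, 0, 0], [0.5, -0.014, 0.024, 0, 0, 0, 0], [0.5, 0, 0, 0, 0, 0, 0.137], [0.5, 0, 0, 0, 0, 0, 0.137], [0.5, 0, 0, 0, 0, 0, 0.137], [0.5, 0, 0, 0, 0, 0, 0.137], [0.5, 0, 0, 0, 0, 0, 0.137], [0.5, 0, 0, 0, 0, 0, 0.137], [0.5, 0, 0, 0, 0, 0, 0.137], [0.5, 0, 0, 0, 0, 0, 0.137], [0.5, 0, 0, 0, 0, 0, 0.137], [0.5, 0, 0, 0, 0, 0, 0.137], [0.5, 0, 0, 0, 0, 0, 0.08], [0.5, 0, 0, 0.03, 0, 0, 0], [0.5, 0, 0, 0.03, 0, 0, 0], [0.5, 0, 0, 0.02, 0, 0, 0], [0.5, 0, 0, 0, 0, 0, 0], [0.5, 0, 0, 0, 0, 0, 0]]]'

```text
clock: 21.6
position: [344.2, 306.6, 142.8]
ee_rot: [-0.37, 0.929, -0.009, -0.018]
contact_force: [-0.7, 0.1, 0.0]
gripper_width: 42.4
```

```bash
python3 -c "
from reel import *
grab('wrist','w10')
reels('w10',[(347.5,317.4)])
plan(347.4,317.2,110,-45.5)
"
```

```text
[347.5 317.4] 1199 s [-6.6  5.6] l [-22.7  20. ] ztop 84.5 axis deg -45.5 -> [346.2 316.8]
t=21.6 pos [344.  306.5 142.8] yaw 133.4 w 42.6 q6 -1.88 F [ 0.8 -0.  -0.6]
 first turn rotvec [-0.0021 -0.0408 -0.0195] (1 rows)
 then shift tool mm [-9.9  5.2 32.8] |d|=35  or w/o turn [-11.1   5.5  32.4]
```

Emit:
drive_tool --moves '[[[0.5, 0, 0, 0, -0.002, -0.041, -0.019], [0.5, -0.005, 0.005, 0, 0, 0, 0], [0.5, 0, 0, 0.025, 0, 0, 0], [0.5, 0, 0, 0.02, 0, 0, 0], [0.5, 0, 0, 0.015, 0, 0, 0], [0.5, 0, 0, 0, 0, 0, 0], [0.5, 0, 0, 0, 0, 0, 0]]]'

```text
clock: 22.35
position: [348.7, 322.9, 89.1]
ee_rot: [-0.379, 0.925, 0.005, 0.007]
contact_force: [0.1, 0.5, -1.0]
gripper_width: 42.5
```

```bash
python3 -c "
from reel import *
plan(346.9,317,58.5,-45.5)
"
```

```text
t=22.4 pos [348.7 322.9  89.1] yaw 134.6 w 42.5 q6 -1.89 F [ 0.1  0.5 -1. ]
 first turn rotvec [0.0035 0.0175 0.0011] (1 rows)
 then shift tool mm [ 5.5 -3.  30.6] |d|=31  or w/o turn [ 6.  -3.1 30.4]
```

Emit:
drive_tool --moves '[[[0.5, 0.006, -0.003, 0, 0.003, 0.017, 0], [0.5, 0, 0, 0.01, 0, 0, 0], [0.5, 0.001, 0, 0.01, 0, 0.002, 0], [0.5, 0.001, 0, 0.005, 0, 0.002, 0], [0.5, 0, 0, 0, 0, 0, 0], [0.5, 0, 0, 0, 0, 0, 0]]]'

```text
clock: 22.95
position: [346.0, 316.6, 64.6]
ee_rot: [-0.379, 0.925, 0.001, -0.0]
contact_force: [-0.2, 0.5, -0.2]
gripper_width: 42.4
```

```bash
python3 -c "
from reel import *
plan(346.9,317,58.5,-45.5)
"
```

```text
t=22.9 pos [346.  316.6  64.6] yaw 134.6 w 42.4 q6 -1.88 F [-0.2  0.5 -0.2]
 first turn rotvec [ 0.0014 -0.0002  0.0012] (1 rows)
 then shift tool mm [-0.9 -0.3  6.1] |d|=6  or w/o turn [-0.9 -0.3  6.1]
```

Emit:
drive_tool --moves '[[[0.5, 0, 0, 0.006, 0.001, 0, 0], [0.5, 0, 0, 0, 0, 0, 0], [0, 0, 0, 0, 0, 0, 0], [0, 0, 0, 0, 0, 0, 0], [0, 0, 0, 0, 0, 0, 0], [0, 0, 0, 0, 0, 0, 0], [0, 0, 0, 0, 0, 0, 0]]]'

```text
clock: 23.65
position: [346.1, 316.8, 58.4]
ee_rot: [-0.379, 0.925, 0.0, 0.0]
contact_force: [0.8, 0.1, -0.6]
gripper_width: 11.4
```

```bash
python3 -c "
from reel import *
plan(346.9,317,58.5,-45.5)
"
```

```text
t=23.6 pos [346.1 316.8  58.4] yaw 134.6 w 11.4 q6 -1.88 F [ 0.8  0.1 -0.6]
 first turn rotvec [0.0006 0.0005 0.0013] (1 rows)
 then shift tool mm [-0.7 -0.4 -0.1] |d|=1  or w/o turn [-0.7 -0.4 -0.1]
```

Emit:
drive_tool --moves '[[[0, 0, 0, -0.02, 0, 0, 0], [0, 0, 0, -0.03, 0, 0, 0], [0, 0, 0, -0.03, 0, 0, 0], [0, 0, 0, -0.03, 0, 0, 0], [0, 0, 0, 0, 0, 0, -0.13], [0, 0, 0, 0, 0, 0, -0.13], [0, 0, 0, 0, 0, 0, -0.13], [0, 0, 0, 0, 0, 0, -0.13], [0, 0, 0, 0, 0, 0, -0.13], [0, 0, 0, 0, 0, 0, -0.13], [0, 0, 0, 0, 0, 0, -0.13], [0, 0, 0, 0, 0, 0, -0.13], [0, 0, 0, 0, 0, 0, -0.13], [0, 0, 0, 0, 0, 0, -0.13], [0, 0, 0, 0, 0, 0, -0.13], [0, 0, 0, 0, 0, 0, 0]]]'

```text
clock: 25.25
position: [344.4, 315.3, 172.5]
ee_rot: [0.905, -0.424, -0.001, -0.0]
contact_force: [0.5, -0.5, -0.7]
gripper_width: 11.7
```

```bash
python3 -c "
from reel import *
m=np.array([448.4,414.4]); t=m+60*np.array([-.7636,-.6457]); print(t)
plan(t[0],t[1],167,40.2)
"
```

```text
[402.584 375.658]
t=25.2 pos [344.4 315.3 172.5] yaw -140.2 w 11.7 q6 -0.39 F [ 0.5 -0.5 -0.7]
 first turn rotvec [ 0.0003  0.0029 -0.0074] (1 rows)
 then shift tool mm [ -8.6 -83.4   5.5] |d|=84  or w/o turn [ -9.2 -83.3   5.5]
```

Emit:
drive_tool --moves '[[[0, -0.004, -0.03, 0.004, 0, 0, -0.007], [0, -0.003, -0.03, 0.001, 0, 0, 0], [0, -0.002, -0.012, 0, 0, 0, 0], [0, 0, 0, 0, 0, 0, 0], [0, 0, 0, 0, 0, 0, 0]]]'

```text
clock: 25.75
position: [393.9, 368.2, 166.7]
ee_rot: [0.904, -0.427, -0.002, 0.001]
contact_force: [0.0, -0.0, -1.0]
gripper_width: 11.6
```

```bash
python3 -c "
from peg import *
grab('wrist','w11');peg('w11',(448.4,414.4))
plan(402.6,375.7,167,40.2)
"
```

```text
peg n 816 px [210. 255.] tip F 29.7 E@0 0.21 slope 0.000 ztop@0 154.4 slope 0.087
 mid point est [448.2 414.5] axis dir deg 40.22 tcp E,F rel est mid -0.3 71.4
 reel pts 3409 tool y [-11.    0.1  11.4] x max 36.0 z [-43.   17.3]
t=25.8 pos [393.8 368.1 166.8] yaw -140.5 w 11.7 q6 -0.36 F [-0.5  0.7 -0.4]
 first turn rotvec [ 0.0028  0.0033 -0.0123] (1 rows)
 then shift tool mm [ -0.1 -11.6  -0.2] |d|=12  or w/o turn [ -0.3 -11.6  -0.3]
```

Emit:
drive_tool --moves '[[[0, 0.001, -0.01, 0, 0.003, 0.003, -0.012], [0, 0, 0, 0, 0, 0, 0], [0, 0, -0.012, 0, 0, 0, 0], [0, 0, -0.012, 0, 0, 0, 0], [0, 0, -0.008, 0.0005, 0, 0, 0], [0, 0, 0, 0, 0, 0, 0], [0, 0, 0, 0, 0, 0, 0]]]'

```text
clock: 26.5
position: [428.4, 395.4, 166.9]
ee_rot: [0.907, -0.421, 0.0, -0.001]
contact_force: [-0.1, -0.6, -1.0]
gripper_width: 11.6
```

```bash
python3 -c "
from peg import *
plan(448.2-.7636*5+.65,414.5-.6457*5-.76,163.5,40.2)
"
```

```text
t=26.5 pos [428.4 395.4 166.9] yaw -139.8 w 11.6 q6 -0.32 F [-0.1 -0.6 -1. ]
 first turn rotvec [-0.0009  0.0004 -0.0001] (1 rows)
 then shift tool mm [ -0.8 -22.4   3.4] |d|=23  or w/o turn [ -0.8 -22.4   3.4]
```

Emit:
drive_tool --moves '[[[0, -0.001, -0.01, 0.001, 0, 0, 0], [0, 0, -0.01, 0.001, 0, 0, 0], [0, 0, 0, 0.001, 0, 0, 0], [0, 0, 0, 0, 0, 0, 0], [0, 0, 0, 0, 0, 0, 0]]]'

```text
clock: 27.0
position: [444.1, 410.1, 163.2]
ee_rot: [0.907, -0.421, -0.0, 0.0]
contact_force: [0.4, -1.0, -0.5]
gripper_width: 11.5
```

```bash
python3 -c "
from peg import *
plan(448.2-.7636*5+.65,414.5-.6457*5-.76,163.5,40.2)
"
```

```text
t=27.0 pos [444.1 410.1 163.2] yaw -139.8 w 11.5 q6 -0.31 F [ 0.4 -1.  -0.5]
 first turn rotvec [ 0.0002  0.0002 -0.0002] (1 rows)
 then shift tool mm [ 0.2 -1.  -0.3] |d|=1  or w/o turn [ 0.2 -1.  -0.3]
```

Emit:
drive_tool --moves '[[[0.4, 0, 0, 0, 0, 0, 0], [0.4, 0, 0, 0, 0, 0, 0], [0.4, 0, 0, 0, 0, 0, 0], [0.4, 0, 0, 0, 0, 0, 0], [0.4, 0, 0, -0.02, 0, 0, 0], [0.4, 0, 0, -0.03, 0, 0, 0], [0.5, 0, 0, -0.03, 0, 0, 0], [0.5, 0, 0, 0, 0, 0, 0]]]'

```text
clock: 27.8
position: [443.6, 409.2, 246.1]
ee_rot: [0.907, -0.421, 0.0, 0.001]
contact_force: [0.5, 0.1, 0.8]
gripper_width: 42.7
```

```bash
python3 -c "
from peg import *
grab('wrist','w12')
for c in [(619,-362),(421,-252),(429,-395)]:
    plan(c[0],c[1],240,-90)
"
```

```text
t=27.9 pos [442.5 408.4 243.7] yaw -139.8 w 43.0 q6 -0.31 F [-0.5 -0.  -0.8]
 first turn rotvec [ 0.0057  0.0019 -0.8695] (7 rows)
 then shift tool mm [176.5 770.4   3.7] |d|=790  or w/o turn [702.4 362.2   6.3]
t=27.9 pos [442.5 408.4 243.7] yaw -139.8 w 43.0 q6 -0.31 F [-0.5 -0.  -0.8]
 first turn rotvec [ 0.0057  0.0019 -0.8695] (7 rows)
 then shift tool mm [-21.5 660.4   3.7] |d|=661  or w/o turn [490.6 442.5   6.6]
t=27.9 pos [442.5 408.4 243.7] yaw -139.8 w 43.0 q6 -0.31 F [-0.5 -0.  -0.8]
 first turn rotvec [ 0.0057  0.0019 -0.8695] (7 rows)
 then shift tool mm [-13.5 803.4   3.7] |d|=803  or w/o turn [605.  528.7   7.2]
```

View pics/w12.png

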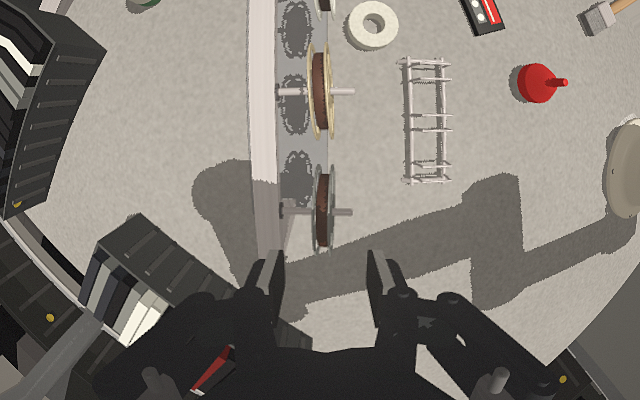

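Emit:
drive_tool --moves '[[[0.5, 0, 0, -0.01, 0, 0, -0.125], [0.5, 0, 0, -0.01, 0, 0, -0.125], [0.5, 0, 0, -0.01, 0, 0, -0.125], [0.5, 0, 0, 0, 0, 0, -0.125], [0.5, 0, 0, 0, 0, 0, -0.125], [0.5, 0, 0, 0, 0, 0, -0.125], [0.5, 0, 0, 0, 0, 0, -0.125], [1, 0.006, 0.048, 0, 0, 0, 0], [1, 0.006, 0.048, 0, 0, 0, 0], [1, 0.006, 0.048, 0, 0, 0, 0], [1, 0.006, 0.048, 0, 0, 0, 0], [1, 0.006, 0.048, 0, 0, 0, 0], [1, 0.006, 0.048, 0, 0, 0, 0], [1, 0.006, 0.048, 0, 0, 0, 0], [1, 0.006, 0.048, 0, 0, 0, 0], [1, 0.006, 0.048, 0, 0, 0, 0], [1, 0, 0.048, 0, 0, 0, 0], [1, 0, 0.048, 0, 0, 0, 0], [1, 0, 0.048, 0, 0, 0, 0], [1, 0, 0.03, 0, 0, 0, 0]]]'

```text
clock: 29.85
position: [515.0, -215.9, 260.5]
ee_rot: [0.999, 0.026, -0.019, 0.01]
contact_force: [0.7, -0.1, -0.2]
gripper_width: 85.1
```

```bash
python3 -c "
from peg import *
plan(480,-310,240,-90)
"
```

```text
t=29.9 pos [ 515.  -215.9  260.5] yaw -87.0 w 85.1 q6 1.71 F [ 0.7 -0.1 -0.2]
 first turn rotvec [0.0194 0.0372 0.0513] (1 rows)
 then shift tool mm [-35.   94.1  20.5] |d|=102  or w/o turn [-39.   91.7  23.7]
```

Emit:
drive_tool --moves '[[[1, 0, 0, 0, 0.019, 0.037, 0.051], [1, -0.012, 0.03, 0.007, 0, 0, 0], [1, -0.012, 0.03, 0.007, 0, 0, 0], [1, -0.01, 0.03, 0.006, 0, 0, 0], [1, 0, 0, 0, 0, 0, 0], [1, 0, 0, 0, 0, 0, 0]]]'

```text
clock: 30.45
position: [475.1, -312.4, 231.4]
ee_rot: [1.0, -0.005, -0.005, -0.003]
contact_force: [-0.6, 0.1, -0.6]
gripper_width: 85.2
```

```bash
python3 -c "
from m import *
grab('wrist','w13')
plan(480,-310,240,-90)
"
```

```text
t=30.5 pos [ 475.1 -312.   231.3] yaw -90.6 w 85.8 q6 1.86 F [-0.5  0.7 -0.4]
 first turn rotvec [-0.0057  0.0113 -0.01  ] (1 rows)
 then shift tool mm [ 4.9 -2.  -8.7] |d|=10  or w/o turn [ 4.8 -2.1 -8.7]
```

View pics/w13.png

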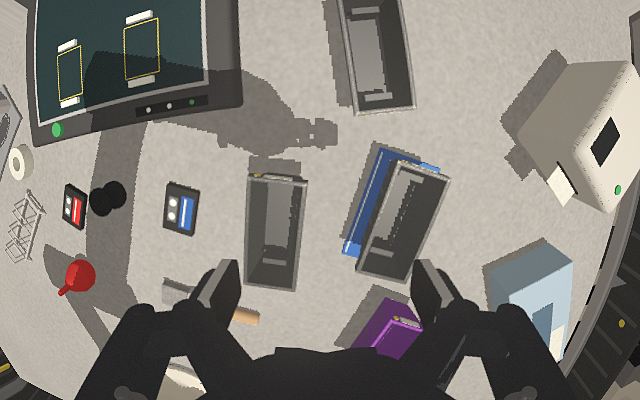

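```bash
cat > binm.py <<'E'
from m import *
def binm(tag,c,zr,rad=95):
    im,P,pT=load('wrist',tag); Z=P[...,2]
    m=(Z>zr-4)&(Z<zr+4)&(np.hypot(P[...,0]-c[0],P[...,1]-c[1])<rad)
    m=cv2.morphologyEx(m.astype(np.uint8),cv2.MORPH_OPEN,np.ones((2,2),np.uint8))
    k,lab,st,ce=cv2.connectedComponentsWithStats(m)
    i=1+np.argmax(st[1:,4]); q=P[lab==i]
    (cx,cy),(w,h),a=cv2.minAreaRect(q[:,:2].astype(np.float32))
    L=a if w>h else a+90
    print(c,'px',ce[i].round(),len(q),'z',np.median(q[:,2]).round(1),'centre %.1f %.1f'%(cx,cy),'size %.1f %.1f'%(w,h),'long axis deg %.1f -> jaw yaw %.1f'%(L%180,(L%180)-90))
E
python3 - <<'E'
from binm import *
binm('w13',(421,-252),70);binm('w13',(429,-395),74);binm('w13',(619,-362),70)
E
```

```text
(421, -252) px [273. 232.] 1544 z nan centre 391.4 -244.1 size 68.5 187.5 long axis deg 168.4 -> jaw yaw 78.4
(429, -395) px [404. 223.] 1672 z nan centre 401.7 -407.8 size 99.4 172.3 long axis deg 161.6 -> jaw yaw 71.6
(619, -362) px [381.  66.] 1535 z nan centre 614.0 -375.2 size 142.1 84.1 long axis deg 7.5 -> jaw yaw -82.5
```

```bash
sed -i 's/    k,lab,st,ce=cv2.connectedComponentsWithStats(m)/    m=m*((Z>zr-4)\&(Z<zr+4)).astype(np.uint8); k,lab,st,ce=cv2.connectedComponentsWithStats(m)/' binm.py
python3 - <<'E'
from binm import *
binm('w13',(421,-252),70);binm('w13',(429,-395),74);binm('w13',(619,-362),70)
E
```

```text
(421, -252) px [273. 231.] 1228 z 69.6 centre 415.5 -254.7 size 62.6 133.7 long axis deg 171.8 -> jaw yaw 81.8
(429, -395) px [404. 222.] 1309 z 73.8 centre 428.1 -395.8 size 64.3 134.8 long axis deg 162.3 -> jaw yaw 72.3
(619, -362) px [380.  65.] 1268 z 69.8 centre 606.3 -365.8 size 119.3 63.6 long axis deg 7.4 -> jaw yaw -82.6
```

```bash
python3 -c "
from m import *
plan(415.5,-254.7,110,81.8)
"
```

```text
t=30.5 pos [ 475.1 -312.   231.3] yaw -90.6 w 85.8 q6 1.86 F [-0.5  0.7 -0.4]
 first turn rotvec [-0.0048  0.0117  0.1331] (1 rows)
 then shift tool mm [-67.2 -48.2 121.3] |d|=147  or w/o turn [-58.8 -56.1 122.3]
```

Emit:
drive_tool --moves '[[[1, 0, 0, 0, -0.005, 0.012, 0.133], [1, -0.03, -0.022, 0, 0, 0, 0], [1, -0.03, -0.022, 0.03, 0, 0, 0], [1, -0.005, -0.004, 0.04, 0, 0, 0], [1, 0, 0, 0.03, 0, 0, 0], [1, 0, 0, 0, 0, 0, 0], [1, 0, 0, 0, 0, 0, 0]]]'

```text
clock: 31.2
position: [419.9, -248.2, 130.4]
ee_rot: [0.998, -0.069, 0.003, 0.001]
contact_force: [0.6, 0.2, 0.3]
gripper_width: 85.6
```

```bash
python3 -c "
from binm import *
grab('wrist','w14')
plan(415.5,-254.7,46,81.8)
binm('w14',(415,-255),70)
binm('w14',(428,-396),74)
"
```

```text
t=31.2 pos [ 419.8 -248.2  130.4] yaw -98.0 w 85.4 q6 1.63 F [-0.2  0.3 -0.1]
 first turn rotvec [ 0.0005 -0.0069  0.0035] (1 rows)
 then shift tool mm [-3.3  7.1 84.4] |d|=85  or w/o turn [-3.9  7.  84.4]
(415, -255) px [332. 214.] 3134 z 69.8 centre 415.0 -254.5 size 63.3 133.5 long axis deg 172.0 -> jaw yaw 82.0
(428, -396) px [508. 181.] 2716 z 73.7 centre 428.5 -395.4 size 65.0 133.3 long axis deg 162.6 -> jaw yaw 72.6
```

View pics/w14.png

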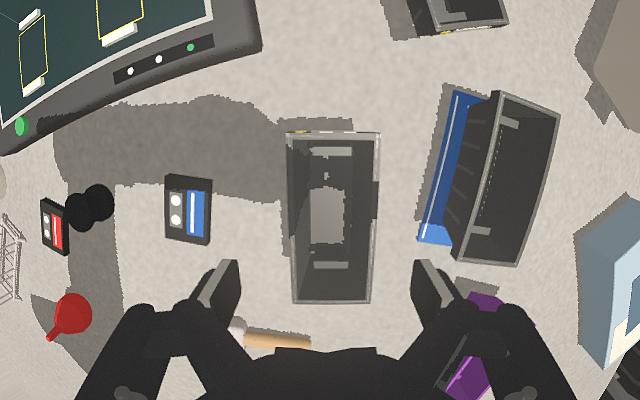

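Emit:
drive_tool --moves '[[[1, -0.004, 0.007, 0, 0, -0.007, 0.004], [1, 0, 0, 0.02, 0, 0, 0], [1, 0, 0, 0.02, 0, 0, 0], [1, 0, 0, 0.008, 0, 0, 0], [1, 0, 0, 0, 0, 0, 0], [1, 0, 0, 0, 0, 0, 0]]]'

```text
clock: 31.85
position: [421.8, -258.7, 89.5]
ee_rot: [0.997, -0.072, 0.008, 0.003]
contact_force: [-0.3, -0.3, -0.5]
gripper_width: 85.5
```

```bash
python3 -c "
from binm import *
plan(415.0,-254.5,46,82)
"
```

```text
t=31.9 pos [ 421.8 -258.7   89.5] yaw -98.2 w 85.5 q6 1.64 F [-0.3 -0.3 -0.5]
 first turn rotvec [ 0.004  -0.0166 -0.0036] (1 rows)
 then shift tool mm [-7.3 -3.2 43.5] |d|=44  or w/o turn [-8.  -3.3 43.4]
```

Emit:
drive_tool --moves '[[[1, -0.008, -0.003, 0, 0.004, -0.016, -0.003], [1, 0, 0, 0.01, 0, 0, 0], [1, -0.001, 0, 0.01, 0, -0.002, 0], [1, -0.001, 0, 0.01, 0, -0.002, 0], [1, 0, 0, 0.008, 0, 0, 0], [1, 0, 0, 0, 0, 0, 0], [1, 0, 0, 0, 0, 0, 0]]]'

```text
clock: 32.55
position: [412.5, -254.3, 49.8]
ee_rot: [0.998, -0.07, -0.001, 0.0]
contact_force: [0.1, -0.3, 0.0]
gripper_width: 85.4
```

```bash
python3 -c "
from binm import *
plan(415.0,-254.5,46,82)
"
```

```text
t=32.5 pos [ 412.5 -254.3   49.8] yaw -98.0 w 85.4 q6 1.65 F [ 0.1 -0.3  0. ]
 first turn rotvec [ 0.0002  0.0023 -0.    ] (1 rows)
 then shift tool mm [ 2.5 -0.2  3.8] |d|=5  or w/o turn [ 2.5 -0.2  3.8]
```

Emit:
drive_tool --moves '[[[1, 0.0025, 0, 0.004, 0, 0.002, 0], [1, 0, 0, 0, 0, 0, 0], [0, 0, 0, 0, 0, 0, 0], [0, 0, 0, 0, 0, 0, 0], [0, 0, 0, 0, 0, 0, 0], [0, 0, 0, 0, 0, 0, 0], [0, 0, 0, 0, 0, 0, 0]]]'

```text
clock: 33.25
position: [416.0, -254.8, 46.6]
ee_rot: [0.998, -0.07, 0.001, 0.0]
contact_force: [0.4, 0.1, -0.4]
gripper_width: 61.6
```

```bash
python3 -c "
from binm import *
plan(415.0,-254.5,46,82)
grab('wrist','w15')
"
```

```text
t=33.2 pos [ 416.  -254.8   46.6] yaw -98.0 w 61.6 q6 1.65 F [ 0.4  0.1 -0.4]
 first turn rotvec [ 0.0004 -0.0019  0.0002] (1 rows)
 then shift tool mm [-1.  -0.2  0.6] |d|=1  or w/o turn [-1.  -0.2  0.6]
```

View pics/w15.png

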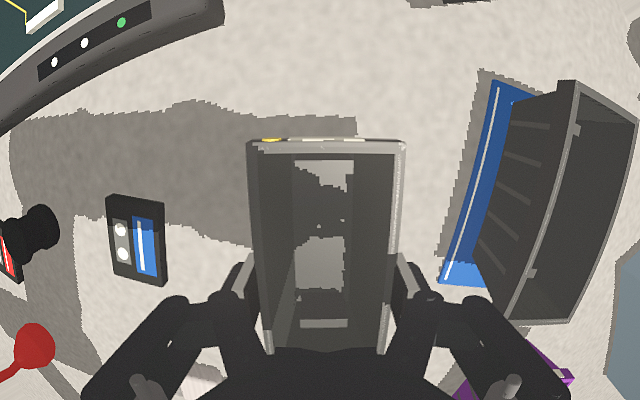

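Emit:
drive_tool --moves '[[[0, 0, 0, -0.02, 0, 0, 0], [0, 0, 0, -0.03, 0, 0, 0], [0, 0, 0, -0.03, 0, 0, 0], [0, 0, 0, -0.02, 0, 0, 0.08], [0, 0, 0, 0, 0, 0, 0.08], [0, 0, 0, 0, 0, 0, 0]]]'

```text
clock: 33.9
position: [414.1, -254.4, 148.9]
ee_rot: [0.988, -0.152, -0.001, -0.0]
contact_force: [0.4, 0.5, -1.3]
gripper_width: 61.7
```

```bash
python3 -c "
from binm import *
plan(429.4,-395.8,145,72.5)
"
```

```text
t=33.9 pos [ 414.1 -254.4  148.9] yaw -107.5 w 61.7 q6 1.48 F [ 0.4  0.5 -1.3]
 first turn rotvec [-0.0001  0.0029 -0.0003] (1 rows)
 then shift tool mm [ 57.1 130.3   3.9] |d|=142  or w/o turn [ 57.1 130.3   3.8]
```

Emit:
drive_tool --moves '[[[0, 0.017, 0.038, 0, 0, 0.002, 0], [0, 0.017, 0.038, 0, 0, 0, 0], [0, 0.015, 0.034, 0, 0, 0, 0], [0, 0.004, 0.01, 0, 0, 0, 0], [0, 0, 0, 0, 0, 0, 0], [0, 0, 0, 0, 0, 0, 0]]]'

```text
clock: 34.5
position: [427.6, -386.7, 145.0]
ee_rot: [0.989, -0.146, -0.003, -0.002]
contact_force: [-0.1, 0.2, -1.1]
gripper_width: 62.1
```

```bash
python3 -c "
from binm import *
plan(429.4,-395.8,120,72.5)
grab('wrist','w16')
"
```

```text
t=34.5 pos [ 427.6 -386.7  145. ] yaw -106.8 w 62.1 q6 1.73 F [-0.1  0.2 -1.1]
 first turn rotvec [-0.0024  0.0074  0.012 ] (1 rows)
 then shift tool mm [ 4.4  8.1 25. ] |d|=27  or w/o turn [ 4.5  8.3 25. ]
```

View pics/w16.png

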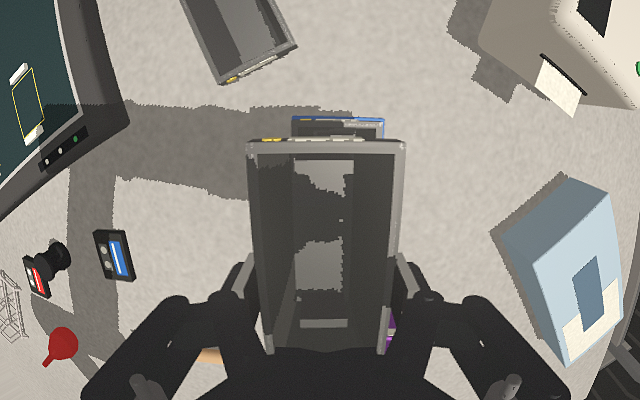

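Emit:
drive_tool --moves '[[[0, 0.004, 0.008, 0, -0.002, 0.007, 0.012], [0, 0, 0, 0, 0, 0, 0], [0, 0, 0, 0.01, 0, 0, 0], [0, 0, 0, 0.007, 0, 0, 0], [0, 0, 0, 0, 0, 0, 0], [0, 0, 0, 0, 0, 0, 0]]]'

```text
clock: 35.15
position: [429.1, -392.0, 126.8]
ee_rot: [0.989, -0.15, -0.0, -0.001]
contact_force: [0.3, -0.2, -0.4]
gripper_width: 61.7
```

```bash
python3 -c "
from binm import *
plan(429.4,-395.8,85,72.5)
"
```

```text
t=35.1 pos [ 429.1 -392.   126.8] yaw -107.2 w 61.7 q6 1.73 F [ 0.3 -0.2 -0.4]
 first turn rotvec [-0.0011  0.0009  0.0046] (1 rows)
 then shift tool mm [ 1.4  3.5 41.8] |d|=42  or w/o turn [ 1.4  3.6 41.8]
```

Emit:
drive_tool --moves '[[[0, 0.001, 0.004, 0, 0, 0.001, 0.005], [0, 0, 0, 0, 0, 0, 0], [0, 0, 0, 0.01, 0, 0, 0], [0, 0, 0, 0.008, 0, 0, 0], [0, 0, 0, 0, 0, 0, 0], [0, 0, 0, 0, 0, 0, 0]]]'

```text
clock: 35.75
position: [428.9, -396.6, 107.1]
ee_rot: [0.988, -0.153, 0.0, -0.001]
contact_force: [0.9, -0.1, -1.5]
gripper_width: 61.8
```

```bash
python3 -c "
from binm import *
plan(429.4,-395.8,85,72.5)
"
```

```text
t=35.8 pos [ 428.9 -396.6  107.1] yaw -107.6 w 61.8 q6 1.74 F [ 0.9 -0.1 -1.5]
 first turn rotvec [-0.0011 -0.0001 -0.001 ] (1 rows)
 then shift tool mm [ 0.3 -0.9 22.1] |d|=22  or w/o turn [ 0.3 -0.9 22.1]
```

Aligned and entering; lower further.

Emit:
drive_tool --moves '[[[0, 0, -0.001, 0.006, 0, 0, 0], [0, 0, 0, 0.006, 0, 0, 0], [0, 0, 0, 0.004, 0, 0, 0], [0, 0, 0, 0, 0, 0, 0], [0, 0, 0, 0, 0, 0, 0]]]'

```text
clock: 36.25
position: [429.2, -395.5, 89.5]
ee_rot: [0.988, -0.153, -0.0, -0.001]
contact_force: [-0.2, -0.2, -1.5]
gripper_width: 61.9
```

```bash
python3 -c "
from binm import *
plan(429.4,-395.8,85,72.5)
"
```

```text
t=36.2 pos [ 429.2 -395.5   89.5] yaw -107.5 w 61.9 q6 1.73 F [-0.2 -0.2 -1.5]
 first turn rotvec [-0.001   0.0002 -0.0008] (1 rows)
 then shift tool mm [0.2 0.3 4.5] |d|=5  or w/o turn [0.2 0.3 4.5]
```

Emit:
drive_tool --moves '[[[0, 0, 0, 0.003, 0, 0, 0], [0, 0, 0, 0.002, 0, 0, 0], [0, 0, 0, 0.001, 0, 0, 0], [0, 0, 0, 0, 0, 0, 0]]]'

```text
clock: 36.65
position: [429.8, -395.9, 84.3]
ee_rot: [0.988, -0.152, 0.001, -0.0]
contact_force: [0.9, 0.8, -0.8]
gripper_width: 61.7
```

Emit:
drive_tool --moves '[[[0, 0, 0, 0.001, 0, 0, 0], [0, 0, 0, 0.001, 0, 0, 0], [1, 0, 0, 0, 0, 0, 0], [1, 0, 0, 0, 0, 0, 0], [1, 0, 0, 0, 0, 0, 0], [1, 0, 0, 0, 0, 0, 0], [1, 0, 0, -0.02, 0, 0, 0], [1, 0, 0, -0.03, 0, 0, 0], [1, 0, 0, -0.03, 0, 0, 0], [1, 0, 0, -0.03, 0, 0, 0], [1, 0, 0, 0, 0, 0, 0]]]'

```text
clock: 37.75
position: [429.5, -396.2, 196.0]
ee_rot: [0.988, -0.152, -0.0, 0.0]
contact_force: [-0.2, 0.0, -0.7]
gripper_width: 85.3
```

```bash
python3 -c "
from binm import *
grab('wrist','w17')
binm('w17',(428,-396),74); binm('w17',(428,-396),108); binm('w17',(606,-366),70)
plan(612,-364,200,-82.6)
"
```

```text
(428, -396) px [323. 142.] 223 z 71.9 centre 476.7 -410.5 size 27.7 5.6 long axis deg 72.2 -> jaw yaw -17.8
(428, -396) px [323. 201.] 2528 z 107.7 centre 429.8 -395.6 size 63.3 132.8 long axis deg 162.5 -> jaw yaw 72.5
(606, -366) px [237.  50.] 1238 z 69.6 centre 600.7 -366.4 size 108.7 63.3 long axis deg 7.6 -> jaw yaw -82.4
t=37.8 pos [ 428.4 -395.2  193.6] yaw -107.5 w 85.7 q6 1.73 F [-0.   0.1 -0.4]
 first turn rotvec [-0.0027  0.0043 -0.4352] (4 rows)
 then shift tool mm [186.1  -7.2  -6.4] |d|=186  or w/o turn [165.6 -85.   -7. ]
```

View pics/w17.png

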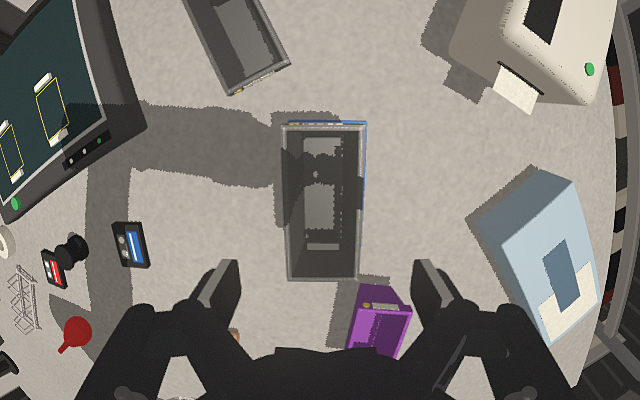

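Emit:
drive_tool --moves '[[[1, 0, 0, 0, 0, 0, -0.11], [1, 0, 0, 0, 0, 0, -0.11], [1, 0, 0, 0, 0, 0, -0.11], [1, 0, 0, 0, 0, 0, -0.1], [1, 0.04, 0, 0, 0, 0, 0], [1, 0.04, 0, 0, 0, 0, 0], [1, 0.04, 0, 0, 0, 0, 0], [1, 0.04, 0, 0, 0, 0, 0], [1, 0, 0, 0.03, 0, 0, 0], [1, 0, 0, 0.02, 0, 0, 0], [1, 0, 0, 0, 0, 0, 0], [1, 0, 0, 0, 0, 0, 0]]]'

```text
clock: 39.0
position: [584.9, -366.7, 122.2]
ee_rot: [0.997, 0.069, -0.013, -0.01]
contact_force: [1.2, 0.0, 0.1]
gripper_width: 85.0
```

```bash
python3 -c "
from binm import *
grab('wrist','w18')
binm('w18',(612,-364),70)
plan(612,-364,46,-82.6)
"
```

```text
(612, -364) px [327. 172.] 3941 z 69.7 centre 613.4 -364.9 size 134.0 63.0 long axis deg 7.9 -> jaw yaw -82.1
t=39.0 pos [ 584.7 -366.6  122.1] yaw -82.1 w 85.2 q6 2.04 F [-0.2  0.5  0.4]
 first turn rotvec [-0.0218  0.0243  0.0088] (1 rows)
 then shift tool mm [27.4  1.  76.1] |d|=81  or w/o turn [29.3  2.9 75.4]
```

Emit:
drive_tool --moves '[[[1, 0, 0, 0, -0.022, 0.024, 0], [1, 0.014, -0.001, 0, 0, 0, 0], [1, 0.014, -0.001, 0, 0, 0, 0], [1, 0, 0, 0, 0, 0, 0], [1, 0, 0, 0, 0, 0, 0]]]'

```text
clock: 39.55
position: [613.5, -362.4, 127.3]
ee_rot: [0.998, 0.068, 0.003, 0.002]
contact_force: [0.5, 0.1, -0.1]
gripper_width: 85.3
```

```bash
python3 -c "
from binm import *
plan(613.4,-364.9,46,-82.1)
"
```

```text
t=39.5 pos [ 613.5 -362.4  127.3] yaw -82.2 w 85.3 q6 2.01 F [ 0.5  0.1 -0.1]
 first turn rotvec [ 0.0044 -0.0063 -0.0017] (1 rows)
 then shift tool mm [-0.5  2.4 81.3] |d|=81  or w/o turn [-1.   2.1 81.3]
```

Emit:
drive_tool --moves '[[[1, 0, 0.002, 0, 0.004, -0.006, -0.002], [1, 0, 0, 0.018, 0, 0, 0], [1, 0, 0, 0.018, 0, 0, 0], [1, 0, 0, 0.01, 0, 0, 0], [1, 0, 0, 0, 0, 0, 0], [1, 0, 0, 0, 0, 0, 0]]]'

```text
clock: 40.15
position: [613.5, -366.6, 82.7]
ee_rot: [0.998, 0.069, 0.001, 0.001]
contact_force: [0.5, 1.0, 0.1]
gripper_width: 85.9
```

```bash
python3 -c "
from binm import *
plan(613.4,-364.9,46,-82.1)
"
```

```text
t=40.1 pos [ 613.5 -366.6   82.7] yaw -82.1 w 85.9 q6 2.02 F [0.5 1.  0.1]
 first turn rotvec [ 0.0017 -0.0019 -0.0007] (1 rows)
 then shift tool mm [ 0.2 -1.7 36.7] |d|=37  or w/o turn [ 0.1 -1.7 36.7]
```

Emit:
drive_tool --moves '[[[1, 0, -0.002, 0.01, 0.002, -0.002, 0], [1, 0, 0, 0.012, 0, 0, 0], [1, 0, 0, 0.008, 0, 0, 0], [1, 0, 0, 0, 0, 0, 0], [1, 0, 0, 0, 0, 0, 0]]]'

```text
clock: 40.65
position: [613.8, -364.8, 51.6]
ee_rot: [0.998, 0.069, 0.001, 0.0]
contact_force: [-0.4, -0.0, 0.6]
gripper_width: 85.6
```

```bash
python3 -c "
from binm import *
plan(613.4,-364.9,46,-82.1)
"
```

```text
t=40.6 pos [ 613.8 -364.8   51.6] yaw -82.1 w 85.6 q6 2.02 F [-0.4 -0.   0.6]
 first turn rotvec [ 0.0007 -0.0016 -0.0005] (1 rows)
 then shift tool mm [-0.5  0.1  5.6] |d|=6  or w/o turn [-0.5  0.1  5.6]
```

Emit:
drive_tool --moves '[[[1, 0, 0, 0.005, 0, 0, 0], [1, 0, 0, 0, 0, 0, 0], [0, 0, 0, 0, 0, 0, 0], [0, 0, 0, 0, 0, 0, 0], [0, 0, 0, 0, 0, 0, 0], [0, 0, 0, 0, 0, 0, 0], [0, 0, 0, 0, 0, 0, 0]]]'

```text
clock: 41.35
position: [614.3, -364.7, 47.4]
ee_rot: [0.998, 0.069, 0.001, 0.0]
contact_force: [-0.2, 0.6, -1.2]
gripper_width: 61.4
```

```bash
python3 -c "
from binm import *
plan(613.4,-364.9,46,-82.1)
"
```

```text
t=41.4 pos [ 614.3 -364.7   47.4] yaw -82.1 w 61.4 q6 2.02 F [-0.2  0.6 -1.2]
 first turn rotvec [ 0.0011 -0.0028 -0.0003] (1 rows)
 then shift tool mm [-0.9  0.1  1.4] |d|=2  or w/o turn [-0.9  0.1  1.4]
```

Emit:
drive_tool --moves '[[[0, 0, 0, -0.02, 0, 0, 0], [0, 0, 0, -0.04, 0, 0, 0], [0, 0, 0, -0.04, 0, 0, 0], [0, 0, 0, -0.04, 0, 0, 0], [0, 0, 0, 0, 0, 0, 0.11], [0, 0, 0, 0, 0, 0, 0.11], [0, 0, 0, 0, 0, 0, 0.11], [0, 0, 0, 0, 0, 0, 0.11], [0, 0, 0, 0, 0, 0, 0]]]'

```text
clock: 42.25
position: [611.7, -364.1, 189.2]
ee_rot: [0.987, -0.16, -0.002, -0.001]
contact_force: [-0.1, -0.6, -1.7]
gripper_width: 61.9
```

```bash
python3 -c "
from binm import *
plan(429.8,-395.8,180,72.5)
"
```

```text
t=42.2 pos [ 611.7 -364.1  189.2] yaw -108.4 w 61.9 q6 1.56 F [-0.1 -0.6 -1.7]
 first turn rotvec [-0.0019  0.0045 -0.0157] (1 rows)
 then shift tool mm [-164.    84.9    9.2] |d|=185  or w/o turn [-162.6   87.5    9.7]
```

Emit:
drive_tool --moves '[[[0, 0, 0, 0, 0, 0.004, -0.016], [0, -0.04, 0.021, 0, 0, 0, 0], [0, -0.04, 0.021, 0, 0, 0, 0], [0, -0.04, 0.021, 0, 0, 0, 0], [0, -0.03, 0.016, 0, 0, 0, 0], [0, 0, 0, 0, 0, 0, 0], [0, 0, 0, 0, 0, 0, 0]]]'

```text
clock: 42.95
position: [438.8, -395.1, 185.5]
ee_rot: [0.99, -0.142, -0.002, -0.002]
contact_force: [0.0, 0.7, -1.9]
gripper_width: 61.6
```

```bash
python3 -c "
from binm import *
plan(430.6,-395.9,165,72.5)
"
```

```text
t=43.0 pos [ 438.8 -395.1  185.5] yaw -106.3 w 61.6 q6 1.75 F [ 0.   0.7 -1.9]
 first turn rotvec [-0.0029  0.0035  0.0208] (1 rows)
 then shift tool mm [-7.6  3.2 20.5] |d|=22  or w/o turn [-7.5  3.1 20.5]
```

Emit:
drive_tool --moves '[[[0, -0.007, 0.003, 0, -0.003, 0.003, 0.021], [0, 0, 0, 0, 0, 0, 0], [0, 0, 0, 0.01, 0, 0, 0], [0, 0, 0, 0.006, 0, 0, 0], [0, 0, 0, 0, 0, 0, 0], [0, 0, 0, 0, 0, 0, 0]]]'

```text
clock: 43.55
position: [433.8, -395.3, 166.7]
ee_rot: [0.989, -0.15, -0.0, -0.0]
contact_force: [0.2, -0.7, -1.7]
gripper_width: 61.6
```

```bash
python3 -c "
from binm import *
plan(430.6,-395.9,145,72.5)
"
```

```text
t=43.5 pos [ 433.8 -395.3  166.7] yaw -107.3 w 61.6 q6 1.73 F [ 0.2 -0.7 -1.7]
 first turn rotvec [0.0001 0.0009 0.004 ] (1 rows)
 then shift tool mm [-2.9  1.6 21.7] |d|=22  or w/o turn [-2.9  1.6 21.7]
```

Emit:
drive_tool --moves '[[[0, -0.003, 0.0015, 0, 0, 0.001, 0.004], [0, 0, 0, 0, 0, 0, 0], [0, 0, 0, 0.01, 0, 0, 0], [0, 0, 0, 0.008, 0, 0, 0], [0, 0, 0, 0, 0, 0, 0], [0, 0, 0, 0, 0, 0, 0]]]'

```text
clock: 44.15
position: [430.5, -395.8, 146.8]
ee_rot: [0.988, -0.152, -0.0, 0.0]
contact_force: [0.1, -0.8, -0.8]
gripper_width: 61.6
```

```bash
python3 -c "
from binm import *
plan(430.6,-395.9,120,72.5)
"
```

```text
t=44.1 pos [ 430.5 -395.8  146.8] yaw -107.5 w 61.6 q6 1.73 F [ 0.1 -0.8 -0.8]
 first turn rotvec [0.0001 0.0001 0.    ] (1 rows)
 then shift tool mm [ 0.1  0.  26.8] |d|=27  or w/o turn [ 0.2  0.  26.8]
```

Emit:
drive_tool --moves '[[[0, 0, 0, 0.008, 0, 0, 0], [0, 0, 0, 0.008, 0, 0, 0], [0, 0, 0, 0.004, 0, 0, 0], [0, 0, 0, 0, 0, 0, 0], [0, 0, 0, 0, 0, 0, 0]]]'

```text
clock: 44.65
position: [430.5, -395.9, 124.7]
ee_rot: [0.988, -0.152, -0.0, 0.0]
contact_force: [0.2, 0.3, -2.2]
gripper_width: 61.5
```

```bash
python3 -c "
from binm import *
plan(430.6,-395.9,119,72.5)
"
```

```text
t=44.6 pos [ 430.5 -395.9  124.7] yaw -107.5 w 61.5 q6 1.73 F [ 0.2  0.3 -2.2]
 first turn rotvec [0.0001 0.0005 0.    ] (1 rows)
 then shift tool mm [ 0.1 -0.   5.7] |d|=6  or w/o turn [ 0.1 -0.   5.7]
```

Emit:
drive_tool --moves '[[[0, 0, 0, 0.004, 0, 0, 0], [0, 0, 0, 0.001, 0, 0, 0], [0, 0, 0, 0.001, 0, 0, 0], [0, 0, 0, 0.001, 0, 0, 0], [1, 0, 0, 0, 0, 0, 0], [1, 0, 0, 0, 0, 0, 0], [1, 0, 0, 0, 0, 0, 0], [1, 0, 0, 0, 0, 0, 0], [1, 0, 0, -0.02, 0, 0, 0], [1, 0, 0, -0.03, 0, 0, 0], [1, 0, 0, -0.03, 0, 0, 0], [1, 0, 0, 0, 0, 0, 0]]]'

```text
clock: 45.85
position: [431.1, -396.5, 200.9]
ee_rot: [0.988, -0.152, 0.0, 0.001]
contact_force: [0.1, -0.3, 0.5]
gripper_width: 85.3
```

```bash
python3 -c "
from binm import *
grab('wrist','w19')
binm('w19',(430,-396),142)
plan(431,-112,200,-98)
"
```

```text
(430, -396) px [324. 207.] 3184 z 141.7 centre 431.4 -396.5 size 63.1 133.1 long axis deg 162.5 -> jaw yaw 72.5
t=45.9 pos [ 430.1 -395.5  198.6] yaw -107.5 w 85.6 q6 1.73 F [-0.3 -0.6  0.3]
 first turn rotvec [-0.0007  0.0032 -0.1656] (2 rows)
 then shift tool mm [ -38.5 -280.9   -1.4] |d|=284  or w/o turn [ -84.3 -270.7   -1. ]
```

View pics/w19.png

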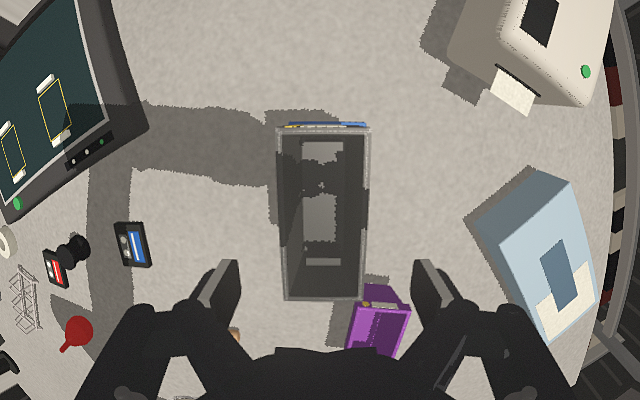

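Emit:
drive_tool --moves '[[[1, 0, 0, -0.02, 0, 0, -0.14], [1, 0, 0, -0.01, 0, 0, -0.14], [1, 0.005, -0.045, 0, 0, 0, 0], [1, 0.005, -0.045, 0, 0, 0, 0], [1, 0.005, -0.045, 0, 0, 0, 0], [1, 0.005, -0.045, 0, 0, 0, 0], [1, 0.005, -0.045, 0, 0, 0, 0], [1, 0, -0.035, 0, 0, 0, 0], [1, 0, 0, 0, 0, 0, 0], [1, 0, 0, 0, 0, 0, 0]]]'

```text
clock: 46.9
position: [455.3, -125.6, 219.0]
ee_rot: [1.0, -0.009, -0.01, -0.004]
contact_force: [-0.8, -0.2, -0.2]
gripper_width: 85.5
```

```bash
python3 -c "
from binm import *
grab('wrist','w20')
plan(440,-112,150,-90)
"
```

```text
t=47.0 pos [ 455.2 -126.   219. ] yaw -91.1 w 85.1 q6 1.49 F [-0.1  0.3 -0.4]
 first turn rotvec [-0.009   0.0197 -0.0189] (1 rows)
 then shift tool mm [-15.2 -14.   69. ] |d|=72  or w/o turn [-14.1 -13.1  69.4]
```

View pics/w20.png

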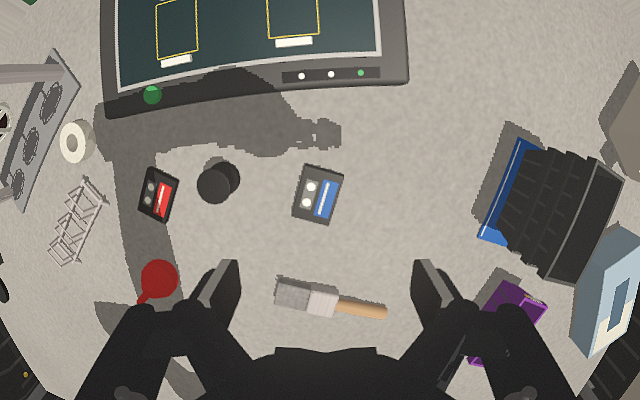

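```bash
cat > cas.py <<'E'
from m import *
def cas(tag,c,z0=0,rad=60,n='wrist'):
    im,P,pT=load(n,tag); Z=P[...,2]
    m=(Z>z0+7)&(Z<z0+17)&(np.hypot(P[...,0]-c[0],P[...,1]-c[1])<rad)
    k,lab,st,ce=cv2.connectedComponentsWithStats(m.astype(np.uint8))
    i=1+np.argmax(st[1:,4]); q=P[lab==i]
    t=q[q[:,2]>np.median(q[:,2])-2.5]
    (cx,cy),(w,h),a=cv2.minAreaRect(t[:,:2].astype(np.float32))
    L=a if w>h else a+90
    print(tag,c,'px',ce[i].round(),len(q),'z',np.median(q[:,2]).round(1),'centre %.1f %.1f'%(cx,cy),'size %.1f %.1f'%(w,h),'long deg %.1f jaw yaw %.1f'%(L%180,(L%180)-90))
E
python3 -c "
from cas import *
cas('w20',(431,-112));cas('w20',(435,102))
cas('w13',(431,-112))
"
```

```text
w20 (431, -112) px [317. 195.] 2161 z 11.9 centre 426.9 -114.5 size 48.8 67.3 long deg 162.9 jaw yaw 72.9
w20 (435, 102) px [157. 195.] 1473 z 11.8 centre 431.9 99.2 size 49.1 67.6 long deg 151.7 jaw yaw 61.7
w13 (431, -112) px [180. 209.] 1471 z 11.8 centre 427.1 -115.0 size 48.9 67.3 long deg 162.8 jaw yaw 72.8
```

```bash
python3 -c "
from cas import *
plan(427,-114.7,60,72.8)
"
```

```text
t=47.0 pos [ 455.2 -126.   219. ] yaw -91.1 w 85.1 q6 1.49 F [-0.1  0.3 -0.4]
 first turn rotvec [-0.006   0.0209  0.2813] (3 rows)
 then shift tool mm [-30.3  -2.4 159. ] |d|=162  or w/o turn [-25.3  -9.3 159.6]
```

Emit:
drive_tool --moves '[[[1, 0, 0, 0, -0.002, 0.007, 0.094], [1, 0, 0, 0, -0.002, 0.007, 0.094], [1, 0, 0, 0, -0.002, 0.007, 0.093], [1, -0.015, -0.001, 0.03, 0, 0, 0], [1, -0.015, -0.001, 0.04, 0, 0, 0], [1, -0.002, 0, 0.04, 0, -0.004, 0], [1, -0.002, 0, 0.03, 0, -0.004, 0], [1, 0, 0, 0, 0, 0, 0], [1, 0, 0, 0, 0, 0, 0]]]'

```text
clock: 47.85
position: [422.3, -123.1, 73.5]
ee_rot: [0.986, -0.164, -0.004, 0.0]
contact_force: [-0.0, 0.0, 1.0]
gripper_width: 85.1
```

```bash
python3 -c "
from cas import *
grab('wrist','w21')
cas('w21',(427,-115))
plan(427,-114.7,0,72.8)
"
```

```text
w21 (427, -115) px [310. 215.] 5886 z 11.9 centre 427.2 -114.2 size 48.2 67.0 long deg 162.4 jaw yaw 72.4
t=47.9 pos [ 422.2 -123.    73.6] yaw -108.9 w 85.9 q6 1.16 F [-0.6  0.6 -0.4]
 first turn rotvec [ 0.0013  0.0069 -0.0298] (1 rows)
 then shift tool mm [ 2.1 -9.3 73.6] |d|=74  or w/o turn [ 2.4 -9.5 73.6]
```

View pics/w21.png

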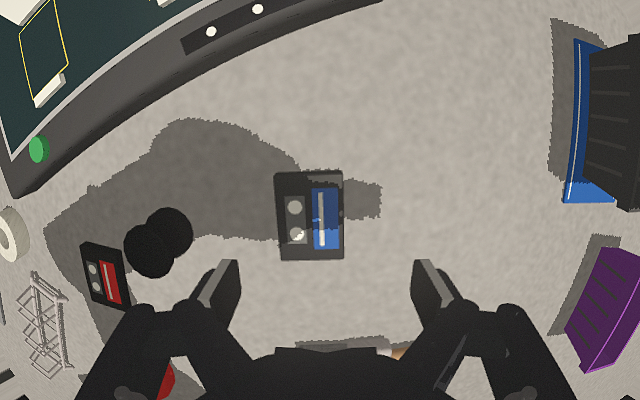

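Target (427.1,-114.4), yaw 72.5.

Emit:
drive_tool --moves '[[[1, 0.002, -0.01, 0, 0.001, 0.007, -0.03], [1, 0, 0, 0, 0, 0, 0], [1, 0, 0, 0.02, 0, 0, 0], [1, 0, 0, 0.02, 0, 0, 0], [1, 0, 0, 0, 0, 0, 0], [1, 0, 0, 0, 0, 0, 0]]]'

```text
clock: 48.5
position: [436.1, -112.9, 40.6]
ee_rot: [0.989, -0.147, 0.01, -0.002]
contact_force: [-1.2, -0.7, 0.0]
gripper_width: 85.7
```

```bash
python3 -c "
from cas import *
plan(427.1,-114.4,0,72.5)
"
```

```text
t=48.5 pos [ 436.1 -112.9   40.6] yaw -106.9 w 85.7 q6 1.16 F [-1.2 -0.7  0. ]
 first turn rotvec [-0.0065 -0.0196  0.0107] (1 rows)
 then shift tool mm [-8.1  4.2 40.6] |d|=42  or w/o turn [-9.   4.4 40.4]
```

Emit:
drive_tool --moves '[[[1, -0.009, 0.004, 0, -0.006, -0.019, 0.011], [1, 0, 0, 0, 0, 0, 0], [1, -0.001, 0, 0.01, 0, -0.002, 0], [1, -0.001, 0, 0.01, 0, -0.002, 0], [1, 0, 0, 0.005, 0, 0, 0], [1, 0, 0, 0, 0, 0, 0], [1, 0, 0, 0, 0, 0, 0]]]'

```text
clock: 49.2
position: [425.3, -113.3, 16.1]
ee_rot: [0.988, -0.152, 0.0, -0.001]
contact_force: [0.5, 0.7, 0.3]
gripper_width: 85.4
```

```bash
python3 -c "
from cas import *
plan(427.1,-114.4,0,72.5)
"
```

```text
t=49.2 pos [ 425.3 -113.3   16.1] yaw -107.5 w 85.4 q6 1.16 F [0.5 0.7 0.3]
 first turn rotvec [-0.0019  0.0002 -0.0005] (1 rows)
 then shift tool mm [ 2.1  0.5 16.1] |d|=16  or w/o turn [ 2.1  0.6 16.1]
```

Emit:
drive_tool --moves '[[[1, 0.002, 0, 0.008, -0.002, 0, 0], [1, 0, 0, 0.006, 0, 0, 0], [1, 0, 0, 0.002, 0, 0, 0], [1, 0, 0, 0, 0, 0, 0]]]'

```text
clock: 49.6
position: [427.7, -113.9, -1.5]
ee_rot: [0.988, -0.152, -0.0, 0.0]
contact_force: [0.7, -0.1, 0.4]
gripper_width: 85.5
```

```bash
python3 -c "
from cas import *
plan(427.1,-114.4,0,72.5)
"
```

```text
t=49.6 pos [ 427.7 -113.9   -1.5] yaw -107.5 w 85.5 q6 1.16 F [ 0.7 -0.1  0.4]
 first turn rotvec [ 0.0003  0.0001 -0.0004] (1 rows)
 then shift tool mm [-0.4  0.7 -1.5] |d|=2  or w/o turn [-0.4  0.7 -1.5]
```

Emit:
drive_tool --moves '[[[1, 0, 0.0005, -0.001, 0, 0, 0], [0.6, 0, 0, 0, 0, 0, 0], [0.4, 0, 0, 0, 0, 0, 0], [0, 0, 0, 0, 0, 0, 0], [0, 0, 0, 0, 0, 0, 0], [0, 0, 0, 0, 0, 0, 0], [0, 0, 0, 0, 0, 0, 0]]]'

```text
clock: 50.3
position: [428.1, -114.4, 0.7]
ee_rot: [0.988, -0.152, 0.001, -0.0]
contact_force: [-0.4, -0.6, -0.4]
gripper_width: 45.9
```

```bash
python3 -c "
from cas import *
plan(427.1,-114.4,0,72.5)
"
```

```text
t=50.3 pos [ 428.1 -114.4    0.7] yaw -107.5 w 45.9 q6 1.16 F [-0.4 -0.6 -0.4]
 first turn rotvec [-0.0003 -0.0016 -0.0001] (1 rows)
 then shift tool mm [-0.9  0.3  0.7] |d|=1  or w/o turn [-0.9  0.3  0.7]
```

Emit:
drive_tool --moves '[[[0, 0, 0, -0.01, 0, 0, 0], [0, 0, 0, -0.03, 0, 0, 0], [0, 0, 0, -0.04, 0, 0, 0], [0, 0, 0, -0.03, 0, 0, 0], [0, 0, 0, 0, 0, 0, 0]]]'

```text
clock: 50.8
position: [427.2, -114.6, 116.1]
ee_rot: [0.988, -0.152, -0.001, 0.001]
contact_force: [0.7, -0.7, -1.6]
gripper_width: 46.0
```

```bash
python3 -c "
from cas import *
grab('wrist','w22')
"
```

```text
(no output)
```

View pics/w22.png

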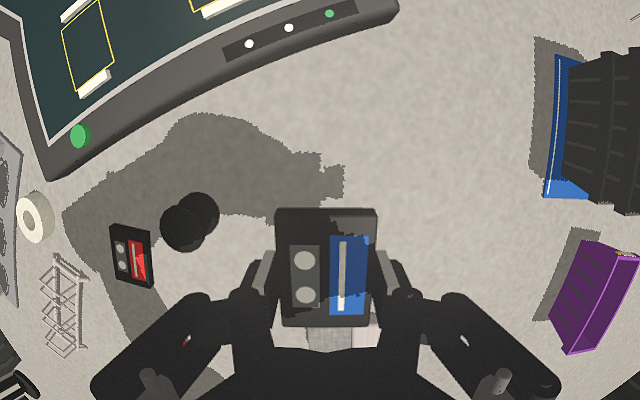

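Emit:
drive_tool --moves '[[[0, 0, 0, -0.03, 0, 0, -0.11], [0, 0, 0, 0, 0, 0, -0.11], [0, 0, 0, 0, 0, 0, -0.1], [0, 0.04, 0, 0, 0, 0, 0], [0, 0.04, -0.01, 0, 0, 0, 0], [0, 0.04, -0.01, 0, 0, 0, 0], [0, 0.02, 0, 0, 0, 0, 0], [0, 0, 0, 0, 0, 0, 0], [0, 0, 0, 0, 0, 0, 0]]]'

```text
clock: 51.75
position: [560.2, -90.2, 134.0]
ee_rot: [1.0, 0.012, -0.013, -0.001]
contact_force: [-1.4, 0.4, -0.6]
gripper_width: 45.9
```

```bash
python3 -c "
from cas import *
grab('wrist','w23'); plan(640,-92,100,-88)
"
```

```text
t=51.8 pos [560.  -90.3 134. ] yaw -88.6 w 46.3 q6 1.47 F [-0.1 -0.1 -1.2]
 first turn rotvec [-0.0017  0.0269 -0.0111] (1 rows)
 then shift tool mm [79.9  4.5 34. ] |d|=87  or w/o turn [80.8  3.7 31.8]
```

View pics/w23.png

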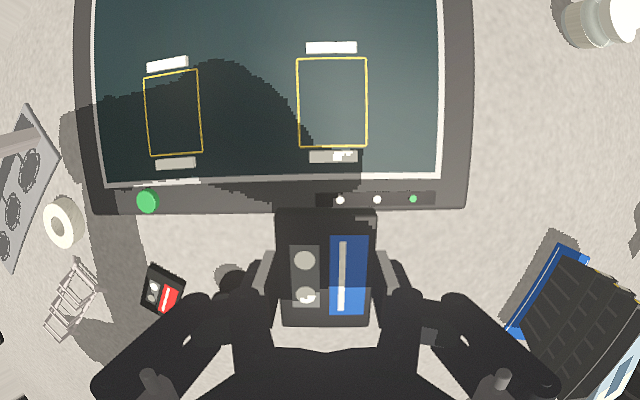

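```bash
cat > bay.py <<'E'
from m import *
def bays(tag,n='wrist'):
    im,P,pT=load(n,tag); hsv=cv2.cvtColor(im,cv2.COLOR_RGB2HSV)
    m=((hsv[...,0]>20)&(hsv[...,0]<36)&(hsv[...,1]>110)&(hsv[...,2]>60)).astype(np.uint8)
    m=cv2.dilate(m,np.ones((3,3)))
    k,lab,st,ce=cv2.connectedComponentsWithStats(m); 
    v,u=np.nonzero(cv2.erode(m,np.ones((3,3)))); W=onplane(n,np.c_[u,v],40,pT)
    for c in [(637,37),(639,-92)]:
        w=W[(abs(W[:,0]-c[0])<50)&(abs(W[:,1]-c[1])<40)]
        if len(w)<20: print(c,len(w));continue
        (cx,cy),(a,b),r=cv2.minAreaRect(w[:,:2].astype(np.float32)); L=(r if a>b else r+90)%180
        print(tag,'bay',c,len(w),'%.1f %.1f'%(cx,cy),'size %.1f %.1f'%(a,b),'long deg %.1f'%L)
    # stops: white points at z 43..49
    Z=P[...,2]; 
    for c in [(637,37),(639,-92)]:
        for sx in (-1,1):
            q=P[(Z>43)&(Z<50)&(abs(P[...,1]-c[1])<25)&(abs((P[...,0]-c[0])*sx-41)<12)]
            if len(q)>10: print('  stop',c,sx,len(q),'x',np.percentile(q[:,0],[3,97]).round(1),'y',np.percentile(q[:,1],[3,97]).round(1))
E
python3 -c "
from bay import *
bays('w23');bays('w20');bays('side0','side')"
```

```text
w23 bay (637, 37) 551 635.2 35.3 size 69.0 53.2 long deg 2.4
w23 bay (639, -92) 485 641.0 -94.5 size 68.8 52.7 long deg 2.2
  stop (637, 37) -1 397 x [590.1 598.7] y [15.6 49.9]
  stop (637, 37) 1 410 x [672.  680.1] y [19.1 53.7]
  stop (639, -92) -1 532 x [595.9 604.3] y [-113.   -79.9]
  stop (639, -92) 1 539 x [678.  685.9] y [-109.2  -76.1]
w20 bay (637, 37) 307 635.7 35.4 size 70.2 53.5 long deg 2.8
w20 bay (639, -92) 225 628.4 -95.0 size 44.1 53.2 long deg 92.0
  stop (637, 37) -1 227 x [589.8 598.3] y [15.7 50. ]
  stop (639, -92) -1 285 x [595.6 603.8] y [-113.1  -79.9]
side0 bay (637, 37) 39 637.2 41.0 size 70.7 59.6 long deg 2.7
side0 bay (639, -92) 88 643.1 -89.6 size 70.7 58.4 long deg 1.9
  stop (637, 37) -1 51 x [586.7 606.5] y [15.4 57.1]
  stop (637, 37) 1 50 x [667.6 688.4] y [18.5 60.7]
  stop (639, -92) -1 53 x [588. 609.] y [-113.5  -70.9]
  stop (639, -92) 1 58 x [670.  690.4] y [-115.   -72.2]
```

```bash
python3 -c "
from cas import *
plan(641.9,-94.2,80,-87.5)
"
```

```text
t=51.8 pos [560.  -90.3 134. ] yaw -88.6 w 46.3 q6 1.47 F [-0.1 -0.1 -1.2]
 first turn rotvec [-0.0018  0.0269 -0.0198] (1 rows)
 then shift tool mm [81.7  7.5 54. ] |d|=98  or w/o turn [83.2  5.9 51.7]
```

Emit:
drive_tool --moves '[[[0, 0, 0, 0, -0.002, 0.027, -0.02], [0, 0.03, 0.003, 0, 0, 0, 0], [0, 0.03, 0.002, 0.01, 0, 0, 0], [0, 0.014, 0.002, 0.02, 0, 0, 0], [0, 0, 0, 0, 0, 0, 0], [0, 0, 0, 0, 0, 0, 0]]]'

```text
clock: 52.4
position: [626.2, -95.5, 102.4]
ee_rot: [1.0, 0.021, -0.004, -0.0]
contact_force: [0.0, 0.4, -0.2]
gripper_width: 46.1
```

```bash
python3 -c "
from cas import *
plan(641.9,-94.2,60,-87.5)
"
```

```text
t=52.4 pos [626.2 -95.5 102.4] yaw -87.6 w 46.1 q6 1.51 F [ 0.   0.4 -0.2]
 first turn rotvec [-0.0008  0.0077 -0.0013] (1 rows)
 then shift tool mm [15.7 -0.6 42.4] |d|=45  or w/o turn [16.  -0.6 42.2]
```

Emit:
drive_tool --moves '[[[0, 0.014, -0.001, 0, 0, 0.008, -0.001], [0, 0, 0, 0, 0, 0, 0], [0, 0, 0, 0.02, 0, 0, 0], [0, 0, 0, 0.018, 0, 0, 0], [0, 0, 0, 0, 0, 0, 0], [0, 0, 0, 0, 0, 0, 0]]]'

```text
clock: 53.0
position: [641.2, -93.6, 69.9]
ee_rot: [1.0, 0.022, 0.004, -0.0]
contact_force: [0.3, 0.6, 0.8]
gripper_width: 46.1
```

```bash
python3 -c "
from cas import *
plan(641.9,-94.2,41,-87.5)
"
```

```text
t=53.0 pos [641.2 -93.6  69.9] yaw -87.5 w 46.1 q6 1.51 F [0.3 0.6 0.8]
 first turn rotvec [-0.0007 -0.009   0.0006] (1 rows)
 then shift tool mm [ 0.7  0.7 28.9] |d|=29  or w/o turn [ 0.4  0.7 28.9]
```

Emit:
drive_tool --moves '[[[0, 0.001, 0.0005, 0.01, 0, -0.008, 0], [0, 0, 0, 0.008, 0, 0, 0], [0, 0, 0, 0.004, 0, 0, 0], [0, 0, 0, 0, 0, 0, 0], [0, 0, 0, 0, 0, 0, 0]]]'

```text
clock: 53.5
position: [643.8, -93.9, 49.1]
ee_rot: [1.0, 0.022, 0.002, -0.0]
contact_force: [1.0, 0.1, -0.7]
gripper_width: 46.3
```

```bash
python3 -c "
from cas import *
plan(641.9,-94.2,41,-87.5)
"
```

```text
t=53.5 pos [643.8 -93.9  49.1] yaw -87.4 w 46.3 q6 1.51 F [ 1.   0.1 -0.7]
 first turn rotvec [-0.0006 -0.0047  0.001 ] (1 rows)
 then shift tool mm [-1.9  0.2  8.1] |d|=8  or w/o turn [-1.9  0.2  8.1]
```

Emit:
drive_tool --moves '[[[0, -0.002, 0, 0.004, 0, -0.005, 0], [0, 0, 0, 0.003, 0, 0, 0], [0, 0, 0, 0.0015, 0, 0, 0], [0, 0, 0, 0, 0, 0, 0]]]'

```text
clock: 53.9
position: [642.0, -94.0, 40.4]
ee_rot: [1.0, 0.022, 0.0, -0.0]
contact_force: [-0.5, -0.7, 0.1]
gripper_width: 46.1
```

```bash
python3 -c "
from cas import *
plan(641.9,-94.2,41,-87.5)
"
```

```text
t=53.9 pos [642.  -94.   40.4] yaw -87.4 w 46.1 q6 1.51 F [-0.5 -0.7  0.1]
 first turn rotvec [-0.0005 -0.0004  0.0012] (1 rows)
 then shift tool mm [-0.1  0.2 -0.6] |d|=1  or w/o turn [-0.1  0.2 -0.6]
```

Release, rise, and head for the red cassette.

Emit:
drive_tool --moves '[[[0.75, 0, 0, 0, 0, 0, 0], [0.75, 0, 0, 0, 0, 0, 0], [0.75, 0, 0, 0, 0, 0, 0], [0.75, 0, 0, 0, 0, 0, 0], [0.75, 0, 0, -0.02, 0, 0, 0], [1, 0, 0, -0.03, 0, 0, 0], [1, 0, 0, -0.04, 0, 0, 0], [1, 0, 0, -0.04, 0, 0, 0], [1, 0, 0, 0, 0, 0, 0]]]'

```text
clock: 54.8
position: [641.6, -94.5, 174.1]
ee_rot: [1.0, 0.022, -0.001, 0.0]
contact_force: [1.3, -0.1, 0.6]
gripper_width: 85.5
```

```bash
python3 -c "
from bay import *; from cas import cas
grab('wrist','w24'); cas('w24',(641,-94.5),40)
bays('w24')
plan(432,99.2,150,61.7)
"
```

```text
w24 (641, -94.5) px [325. 195.] 3799 z 51.9 centre 641.0 -95.5 size 65.9 48.7 long deg 2.5 jaw yaw -87.5
w24 bay (637, 37) 441 635.2 35.5 size 68.8 53.5 long deg 2.5
w24 bay (639, -92) 213 641.1 -94.2 size 67.3 52.0 long deg 2.3
  stop (637, 37) -1 291 x [590.  599.1] y [15.3 50. ]
  stop (637, 37) 1 304 x [672.6 680.9] y [19.  53.8]
  stop (639, -92) -1 330 x [596.1 604.5] y [-113.2  -79.5]
  stop (639, -92) 1 449 x [672.6 686.3] y [-110.8  -75.5]
t=54.9 pos [639.9 -94.2 171. ] yaw -87.5 w 85.4 q6 1.51 F [-0.4  0.8 -1.2]
 first turn rotvec [0.0013 0.0081 0.5379] (4 rows)
 then shift tool mm [-274.7  -71.7   21. ] |d|=285  or w/o turn [-199.  -202.3   22.8]
```

View pics/w24.png

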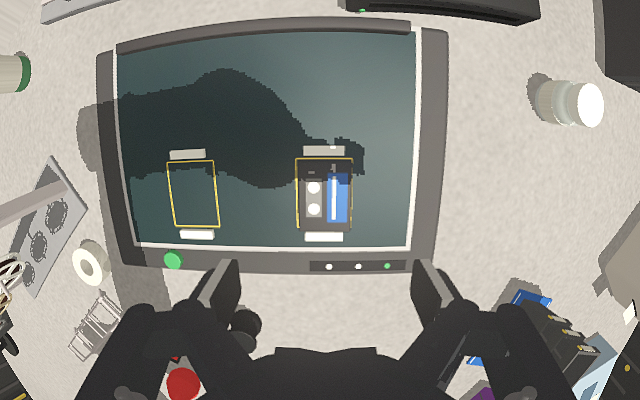

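Emit:
drive_tool --moves '[[[1, -0.04, -0.04, 0, 0, 0, 0], [1, -0.04, -0.04, 0, 0, 0, 0], [1, -0.04, -0.04, 0, 0, 0, 0], [1, -0.04, -0.04, 0, 0, 0, 0], [1, -0.03, -0.032, 0, 0, 0, 0], [1, 0, 0, 0, 0, 0.008, 0.135], [1, 0, 0, 0, 0, 0, 0.135], [1, 0, 0, 0, 0, 0, 0.135], [1, 0, 0, 0, 0, 0, 0.135], [1, 0, 0, 0, 0, 0, 0], [1, 0, 0, 0, 0, 0, 0]]]'

```text
clock: 55.95
position: [446.2, 75.8, 161.1]
ee_rot: [0.967, -0.255, -0.008, 0.004]
contact_force: [-0.1, 0.4, 0.8]
gripper_width: 85.4
```

```bash
python3 -c "
from cas import *
grab('wrist','w25'); cas('w25',(432,99))
plan(432,99.2,75,61.7)
"
```

```text
w25 (432, 99) px [306. 245.] 1563 z 11.9 centre 399.8 122.8 size 47.5 40.9 long deg 62.8 jaw yaw -27.2
t=56.0 pos [446.2  75.7 161.1] yaw -119.5 w 84.9 q6 0.53 F [-0.4 -0.9 -0.9]
 first turn rotvec [ 0.0127  0.0139 -0.0216] (1 rows)
 then shift tool mm [-23.6 -13.9  86.1] |d|=90  or w/o turn [-22.7 -14.5  86.3]
```

View pics/w25.png

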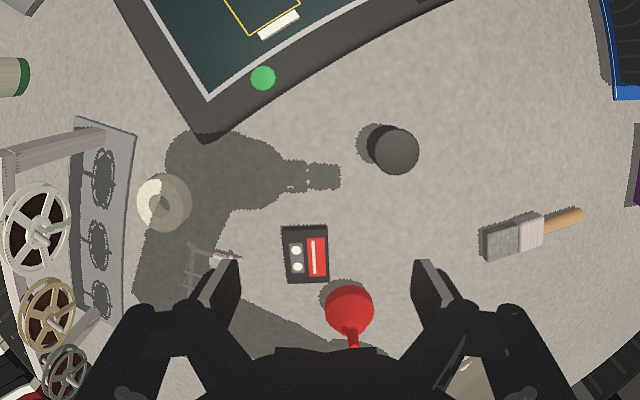

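```bash
python3 -c "
from cas import *
cas('w25',(395,123),0,60)
im,P,pT=load('wrist','w25')
print(P[308,346],P[150,395],P[285,330])
"
```

```text
w25 (395, 123) px [306. 255.] 2457 z 11.9 centre 388.4 128.6 size 49.1 66.4 long deg 153.2 jaw yaw 63.2
[330.03732879 113.66849155  44.27440952] [4.52769368e+02 4.13176499e-01 4.40340452e+01] [nan nan nan]
```

```bash
python3 -c "
from cas import *
plan(388.4,128.6,75,63.2)
im,P,pT=load('wrist','w1'); 
m=(np.hypot(P[...,0]-320,P[...,1]-112)<50)&(P[...,2]>8); q=P[m]; print(q.min(0),q.max(0))
"
```

```text
t=56.0 pos [446.2  75.7 161.1] yaw -119.5 w 84.9 q6 0.53 F [-0.4 -0.9 -0.9]
 first turn rotvec [ 0.0125  0.0141 -0.0478] (1 rows)
 then shift tool mm [-75.4 -21.1  86.1] |d|=116  or w/o turn [-75.1 -18.6  86.9]
[284.74828511  92.3273057   10.73292177] [339.62410374 146.86910495  86.46929698]
```

```bash
python3 -c "
from cas import *
im,P,pT=load('wrist','w1')
for a,b in [(10,25),(25,45),(45,60),(60,90)]:
    m=(np.hypot(P[...,0]-320,P[...,1]-112)<60)&(P[...,2]>a)&(P[...,2]<b); q=P[m]; print(a,len(q),q.min(0).round(),q.max(0).round())
m=(np.hypot(P[...,0]-320,P[...,1]-112)<60)&(P[...,2]>55)
im2,P2,_=load('scene','scene0'); q=P2[(np.hypot(P2[...,0]-320,P2[...,1]-112)<60)&(P2[...,2]>50)]; print(q.min(0),q.max(0))
"
```

```text
10 228 [300. 101.  11.] [340. 146.  25.]
25 869 [285.  92.  25.] [338. 147.  45.]
45 618 [293. 100.  45.] [330. 137.  60.]
60 216 [304. 114.  60.] [317. 125.  86.]
[296.76600157 106.27977816  50.11420285] [328.79967529 136.01078805  85.52352197]
```

Emit:
drive_tool --moves '[[[1, 0, 0, 0, 0.012, 0.014, -0.048], [1, -0.03, -0.009, 0, 0, 0, 0], [1, -0.03, -0.009, 0, 0, 0, 0], [1, -0.014, -0.003, 0.03, 0, 0, 0], [1, 0, 0, 0.03, 0, 0, 0], [1, 0, 0, 0.02, 0, 0, 0], [1, 0, 0, 0, 0, 0, 0], [1, 0, 0, 0, 0, 0, 0]]]'

```text
clock: 56.8
position: [389.2, 129.4, 79.1]
ee_rot: [0.975, -0.224, 0.001, -0.001]
contact_force: [0.2, -0.2, -0.1]
gripper_width: 85.6
```

```bash
python3 -c "
from cas import *
grab('wrist','w26'); cas('w26',(388,129),0,60)
plan(388.4,128.6,20,63.2)
"
```

```text
w26 (388, 129) px [325. 217.] 5615 z 11.9 centre 388.4 128.8 size 48.6 66.5 long deg 153.6 jaw yaw 63.6
t=56.9 pos [389.2 129.4  79.2] yaw -116.0 w 85.7 q6 0.39 F [0.4 0.  0.3]
 first turn rotvec [-0.0029 -0.0022  0.0148] (1 rows)
 then shift tool mm [-0.3  1.1 59.2] |d|=59  or w/o turn [-0.5  1.2 59.2]
```

View pics/w26.png

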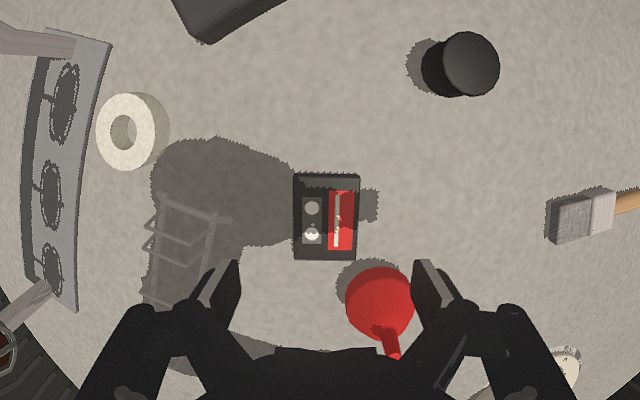

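Emit:
drive_tool --moves '[[[1, -0.001, 0.001, 0, -0.003, -0.002, 0.012], [1, 0, 0, 0.015, 0, 0, 0], [1, -0.001, 0, 0.015, 0, -0.002, 0], [1, -0.001, 0, 0.01, 0, -0.002, 0], [1, 0, 0, 0, 0, 0, 0], [1, 0, 0, 0, 0, 0, 0]]]'

```text
clock: 57.45
position: [390.5, 132.5, 43.4]
ee_rot: [0.973, -0.231, 0.002, -0.006]
contact_force: [0.7, 0.5, 0.8]
gripper_width: 85.1
```

```bash
python3 -c "
from cas import *
plan(388.4,128.7,0.5,63.4)
"
```

```text
t=57.5 pos [390.5 132.5  43.4] yaw -116.7 w 85.1 q6 0.39 F [0.7 0.5 0.8]
 first turn rotvec [-0.0122 -0.0017 -0.0025] (1 rows)
 then shift tool mm [-0.2  4.3 42.9] |d|=43  or w/o turn [-0.2  4.9 42.8]
```

Emit:
drive_tool --moves '[[[1, 0, 0.004, 0.008, -0.012, -0.002, -0.002], [1, 0, 0.001, 0.012, -0.002, 0, 0], [1, 0, 0.001, 0.01, -0.002, 0, 0], [1, 0, 0, 0, 0, 0, 0], [1, 0, 0, 0, 0, 0, 0]]]'

```text
clock: 57.95
position: [389.3, 127.8, 13.8]
ee_rot: [0.973, -0.23, 0.001, 0.001]
contact_force: [0.0, 0.3, -0.5]
gripper_width: 85.5
```

```bash
python3 -c "
from cas import *
plan(388.4,128.7,0.5,63.4)
"
```

```text
t=58.0 pos [389.3 127.8  13.8] yaw -116.6 w 85.5 q6 0.38 F [ 0.   0.3 -0.5]
 first turn rotvec [ 0.0009 -0.0018  0.0002] (1 rows)
 then shift tool mm [-1.2 -0.4 13.3] |d|=13  or w/o turn [-1.2 -0.5 13.3]
```

Emit:
drive_tool --moves '[[[1, -0.001, -0.0005, 0.006, 0, -0.002, 0], [1, 0, 0, 0.005, 0, 0, 0], [1, 0, 0, 0, 0, 0, 0], [1, 0, 0, 0, 0, 0, 0]]]'

```text
clock: 58.35
position: [389.3, 129.3, 2.9]
ee_rot: [0.973, -0.23, 0.001, -0.001]
contact_force: [-0.8, 0.2, 0.2]
gripper_width: 85.5
```

```bash
python3 -c "
from cas import *
plan(388.4,128.7,0.5,63.4)
"
```

```text
t=58.4 pos [389.3 129.3   2.9] yaw -116.6 w 85.5 q6 0.39 F [-0.8  0.2  0.2]
 first turn rotvec [-0.0013 -0.0007  0.0006] (1 rows)
 then shift tool mm [-0.5  1.   2.4] |d|=3  or w/o turn [-0.5  1.   2.4]
```

Emit:
drive_tool --moves '[[[1, -0.0005, 0.001, 0.0025, 0, 0, 0], [0.7, 0, 0, 0, 0, 0, 0], [0.4, 0, 0, 0, 0, 0, 0], [0, 0, 0, 0, 0, 0, 0], [0, 0, 0, 0, 0, 0, 0], [0, 0, 0, 0, 0, 0, 0], [0, 0, 0, 0, 0, 0, 0]]]'

```text
clock: 59.05
position: [388.6, 128.9, 1.1]
ee_rot: [0.973, -0.23, 0.001, -0.001]
contact_force: [-0.3, -0.8, -0.4]
gripper_width: 45.9
```

```bash
python3 -c "
from cas import *
plan(388.4,128.7,0.5,63.4)
"
```

```text
t=59.0 pos [388.6 128.9   1.1] yaw -116.5 w 45.9 q6 0.39 F [-0.3 -0.8 -0.4]
 first turn rotvec [-0.0025 -0.0014  0.001 ] (1 rows)
 then shift tool mm [-0.1  0.3  0.6] |d|=1  or w/o turn [-0.1  0.3  0.6]
```

Emit:
drive_tool --moves '[[[0, 0, 0, -0.01, 0, 0, 0], [0, 0, 0, -0.03, 0, 0, 0], [0, 0, 0, -0.04, 0, 0, 0], [0, 0, 0, -0.04, 0, 0, 0], [0, 0, 0, 0, 0, 0, 0]]]'

```text
clock: 59.55
position: [387.6, 127.8, 123.8]
ee_rot: [0.973, -0.23, -0.001, 0.002]
contact_force: [0.3, 0.4, -0.4]
gripper_width: 46.4
```

```bash
python3 -c "
from cas import *
plan(590,34,140,-87.5)
grab('wrist','w27')
"
```

```text
t=59.5 pos [387.6 127.8 123.8] yaw -116.6 w 46.4 q6 0.39 F [ 0.3  0.4 -0.4]
 first turn rotvec [ 0.0033  0.0017 -0.5071] (4 rows)
 then shift tool mm [198.1 102.6 -16.2] |d|=224  or w/o turn [223.   -6.5 -16.4]
```

View pics/w27.png

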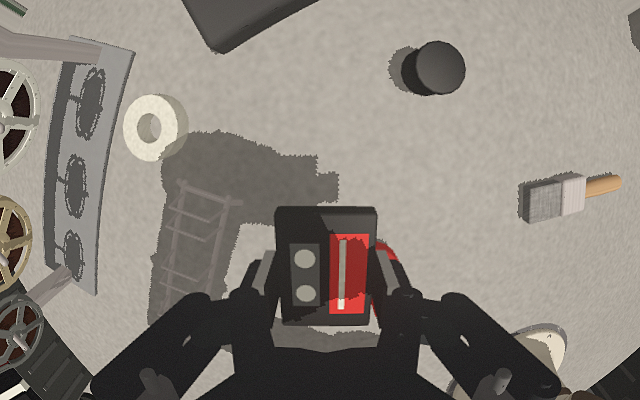

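Emit:
drive_tool --moves '[[[0, 0, 0, -0.02, 0, 0, -0.127], [0, 0, 0, 0, 0, 0, -0.127], [0, 0, 0, 0, 0, 0, -0.127], [0, 0, 0, 0, 0, 0, -0.127], [0, 0.04, 0.018, 0, 0, 0, 0], [0, 0.04, 0.018, 0, 0, 0, 0], [0, 0.04, 0.018, 0, 0, 0, 0], [0, 0.04, 0.018, 0, 0, 0, 0], [0, 0.03, 0.016, 0, 0, 0, 0], [0, 0, 0, 0, 0, 0, 0], [0, 0, 0, 0, 0, 0, 0]]]'

```text
clock: 60.7
position: [577.4, 43.7, 118.9]
ee_rot: [0.999, 0.032, -0.02, 0.008]
contact_force: [-0.3, 0.1, 0.1]
gripper_width: 45.8
```

```bash
python3 -c "
from bay import *
grab('wrist','w28');bays('w28')
plan(635.3,35.5,70,-87.5)
"
```

```text
w28 bay (637, 37) 446 635.3 35.6 size 68.5 52.9 long deg 2.6
w28 bay (639, -92) 301 651.9 -78.6 size 42.1 83.8 long deg 146.9
  stop (637, 37) -1 580 x [590.3 598.8] y [16.5 50.4]
  stop (637, 37) 1 649 x [672.  680.1] y [20.5 54.4]
  stop (639, -92) -1 399 x [596.2 605.5] y [-113.   -77.7]
  stop (639, -92) 1 433 x [669.7 686. ] y [-109.3  -70.1]
t=60.8 pos [577.   43.8 118.9] yaw -86.2 w 46.2 q6 1.28 F [ 1.2  0.1 -1.5]
 first turn rotvec [0.0149 0.0403 0.0219] (1 rows)
 then shift tool mm [57.9 10.9 48.9] |d|=77  or w/o turn [59.5 11.5 46.7]
```

View pics/w28.png

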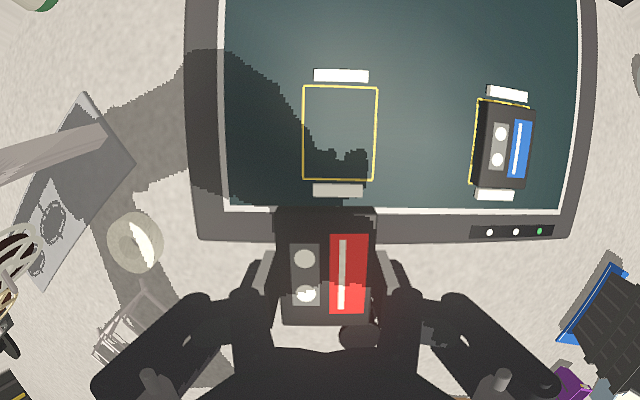

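Emit:
drive_tool --moves '[[[0, 0, 0, 0, 0.015, 0.04, 0.022], [0, 0.028, 0.005, 0, 0, 0, 0], [0, 0.024, 0.005, 0, 0, 0, 0], [0, 0, 0, 0, 0, 0, 0], [0, 0, 0, 0.02, 0, 0, 0], [0, 0, 0, 0, 0, 0, 0]]]'

```text
clock: 61.35
position: [619.8, 39.0, 94.7]
ee_rot: [1.0, 0.024, -0.006, 0.0]
contact_force: [-1.0, -0.3, -0.3]
gripper_width: 46.2
```

```bash
python3 -c "
from bay import *
plan(635.4,35.7,55,-87.5)
"
```

```text
t=61.4 pos [619.8  39.   94.7] yaw -87.2 w 46.2 q6 1.30 F [-1.  -0.3 -0.3]
 first turn rotvec [0.0001 0.0115 0.0048] (1 rows)
 then shift tool mm [15.4  4.  39.7] |d|=43  or w/o turn [15.9  4.1 39.5]
```

Emit:
drive_tool --moves '[[[0, 0.013, 0.004, 0, 0, 0.011, 0.005], [0, 0, 0, 0, 0, 0, 0], [0, 0, 0, 0.014, 0, 0, 0], [0, 0, 0, 0.014, 0, 0, 0], [0, 0, 0, 0, 0, 0, 0], [0, 0, 0, 0, 0, 0, 0]]]'

```text
clock: 61.95
position: [632.7, 36.7, 66.6]
ee_rot: [1.0, 0.023, 0.001, -0.0]
contact_force: [-0.2, 0.0, 0.3]
gripper_width: 45.8
```

```bash
python3 -c "
from bay import *
plan(635.4,35.7,41.1,-87.5)
"
```

```text
t=62.0 pos [632.7  36.7  66.6] yaw -87.4 w 45.8 q6 1.30 F [-0.2  0.   0.3]
 first turn rotvec [ 0.    -0.002  0.002] (1 rows)
 then shift tool mm [ 2.6  1.1 25.5] |d|=26  or w/o turn [ 2.6  1.2 25.5]
```

Emit:
drive_tool --moves '[[[0, 0.002, 0.001, 0.008, 0, -0.002, 0.002], [0, 0, 0, 0.008, 0, 0, 0], [0, 0, 0, 0.002, 0, 0, 0], [0, 0, 0, 0, 0, 0, 0], [0, 0, 0, 0, 0, 0, 0]]]'

```text
clock: 62.45
position: [635.0, 35.6, 46.8]
ee_rot: [1.0, 0.022, -0.0, 0.0]
contact_force: [-0.4, 0.2, -0.3]
gripper_width: 46.5
```

```bash
python3 -c "
from bay import *
plan(635.4,35.7,41.1,-87.5)
"
```

```text
t=62.5 pos [635.   35.6  46.8] yaw -87.5 w 46.5 q6 1.30 F [-0.4  0.2 -0.3]
 first turn rotvec [ 0.0002  0.0005 -0.0003] (1 rows)
 then shift tool mm [ 0.4 -0.1  5.7] |d|=6  or w/o turn [ 0.4 -0.1  5.7]
```

Emit:
drive_tool --moves '[[[0, 0, 0, 0.003, 0, 0, 0], [0, 0, 0, 0.002, 0, 0, 0], [0, 0, 0, 0.001, 0, 0, 0], [0, 0, 0, 0, 0, 0, 0]]]'

```text
clock: 62.85
position: [635.5, 35.8, 41.1]
ee_rot: [1.0, 0.022, 0.001, -0.0]
contact_force: [-0.4, 0.4, -1.1]
gripper_width: 46.2
```

Emit:
drive_tool --moves '[[[0.75, 0, 0, 0, 0, 0, 0], [0.75, 0, 0, 0, 0, 0, 0], [0.75, 0, 0, 0, 0, 0, 0], [0.75, 0, 0, 0, 0, 0, 0], [0.75, 0, 0, -0.02, 0, 0, 0], [1, 0, 0, -0.03, 0, 0, 0], [1, 0, 0, -0.03, 0, 0, 0], [1, -0.02, -0.01, -0.02, 0, 0, 0], [1, -0.03, -0.01, 0, 0, 0, 0], [0, -0.02, -0.01, 0, 0, 0, 0], [0, 0, 0, 0, 0, 0, 0], [0, 0, 0, 0, 0, 0, 0], [0, 0, 0, 0, 0, 0, 0]]]'

```text
clock: 64.15
position: [563.8, 63.2, 146.3]
ee_rot: [1.0, 0.021, 0.002, -0.0]
contact_force: [0.9, 1.3, -0.3]
gripper_width: 28.2
```

```bash
cat > btn.py <<'E'
from m import *
def btn(tag):
    im,P,pT=load('wrist',tag); hsv=cv2.cvtColor(im,cv2.COLOR_RGB2HSV)
    m=((hsv[...,0]>50)&(hsv[...,0]<80)&(hsv[...,1]>110)&(hsv[...,2]>60)).astype(np.uint8)
    k,lab,st,ce=cv2.connectedComponentsWithStats(m)
    for i in range(1,k):
        q=P[lab==i]
        if st[i,4]<60 or np.hypot(np.nanmedian(q[:,0])-561,np.nanmedian(q[:,1])-65)>40: continue
        t=q[q[:,2]>np.nanmedian(q[:,2])-1]; (c,r)=cv2.minEnclosingCircle(t[:,:2].astype(np.float32))
        print('button',ce[i].round(),len(q),'z',np.nanmedian(q[:,2]).round(1),np.round(c,1),round(r,1))
E
python3 -c "
from bay import *; from cas import cas; from btn import btn
grab('wrist','w29'); cas('w29',(635.3,35.3),40);cas('w29',(641,-95),40);btn('w29');btn('w25')
plan(561,65,70,-87.5)
"
```

```text
w29 (635.3, 35.3) px [364. 120.] 5224 z 51.9 centre 635.1 34.2 size 66.1 48.2 long deg 2.7 jaw yaw -87.3
w29 (641, -95) px [508. 129.] 3417 z 51.9 centre 640.3 -95.2 size 66.4 49.8 long deg 2.1 jaw yaw -87.9
button [313. 206.] 88 z 46.3 [561.   68.1] 10.5
button [262.  78.] 429 z 46.6 [559.8  66.8] 10.7
t=64.2 pos [564.   63.1 146.2] yaw -87.6 w 20.4 q6 1.22 F [0.2 0.3 0.1]
 first turn rotvec [-0.0007 -0.0044 -0.0009] (1 rows)
 then shift tool mm [-2.9 -2.  76.2] |d|=76  or w/o turn [-3.2 -1.9 76.1]
```

View pics/w29.png

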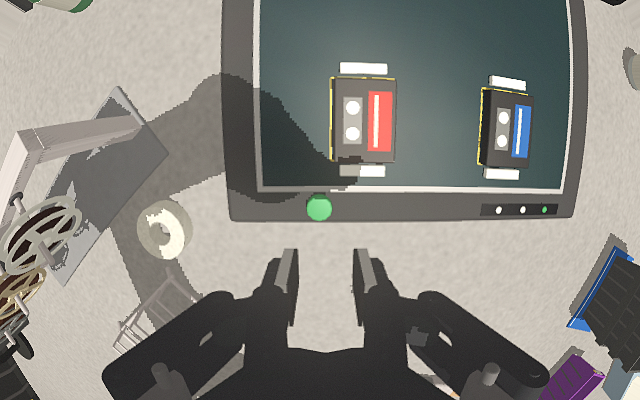

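Emit:
drive_tool --moves '[[[0, -0.004, -0.004, 0.02, 0, -0.004, 0], [0, 0, 0, 0.03, 0, 0, 0], [0, 0, 0, 0.02, 0, 0, 0], [0, 0, 0, 0, 0, 0, 0], [0, 0, 0, 0, 0, 0, 0]]]'

```text
clock: 64.7
position: [564.7, 66.1, 73.7]
ee_rot: [1.0, 0.02, 0.002, -0.0]
contact_force: [0.5, -0.8, 1.3]
gripper_width: 0.2
```

```bash
python3 -c "
from m import *
plan(560.2,67,47,-87.5)
"
```

```text
t=64.7 pos [564.7  66.1  73.7] yaw -87.7 w 0.2 q6 1.21 F [ 0.5 -0.8  1.3]
 first turn rotvec [-0.0004 -0.0031 -0.0036] (1 rows)
 then shift tool mm [-4.4 -1.1 26.7] |d|=27  or w/o turn [-4.5 -1.1 26.7]
```

Emit:
drive_tool --moves '[[[0, -0.004, -0.001, 0.01, 0, -0.003, 0], [0, -0.001, 0, 0.008, 0, 0, 0], [0, 0, 0, 0, 0, 0, 0], [0, 0, 0, 0, 0, 0, 0]]]'

```text
clock: 65.1
position: [561.4, 67.2, 56.6]
ee_rot: [1.0, 0.02, 0.002, -0.001]
contact_force: [-0.3, 0.7, 0.6]
gripper_width: -0.0
```

```bash
python3 -c "
from bay import *; from cas import cas
plan(560.2,67,47,-87.5)
grab('wrist','w30'); cas('w30',(635.3,35.3),40);cas('w30',(641,-95),40)
"
```

```text
t=65.1 pos [561.4  67.2  56.6] yaw -87.7 w -0.0 q6 1.20 F [-0.3  0.7  0.6]
 first turn rotvec [-0.0016 -0.0043 -0.0039] (1 rows)
 then shift tool mm [-1.2  0.1  9.6] |d|=10  or w/o turn [-1.2  0.1  9.6]
w30 (635.3, 35.3) px [394. 122.] 12520 z 52.0 centre 634.9 34.4 size 65.8 48.4 long deg 2.0 jaw yaw -88.0
w30 (641, -95) px [582. 139.] 5141 z 51.9 centre 640.7 -94.6 size 66.1 50.9 long deg 1.9 jaw yaw -88.1
```

View pics/w30.png

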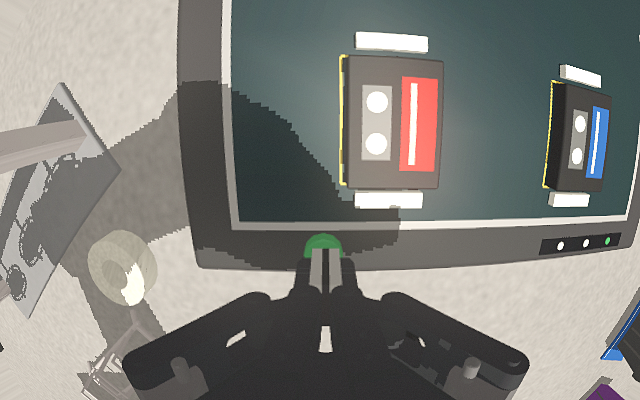

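Emit:
drive_tool --moves '[[[0, -0.001, 0, 0.007, 0, 0, 0], [0, 0, 0, 0.004, 0, 0, 0], [0, 0, 0, 0.002, 0, 0, 0], [0, 0, 0, 0.001, 0, 0, 0]]]'

```text
clock: 65.55
position: [561.0, 67.5, 43.1]
ee_rot: [1.0, 0.02, 0.003, -0.001]
contact_force: [-1.5, 0.1, 3.1]
gripper_width: 0.2
```

Emit:
drive_tool --moves '[[[0, 0, 0, 0.002, 0, 0, 0], [0, 0, 0, 0.002, 0, 0, 0], [0, 0, 0, 0.001, 0, 0, 0], [0, 0, 0, 0.001, 0, 0, 0]]]'

```text
clock: 65.95
position: [561.0, 67.4, 42.1]
ee_rot: [1.0, 0.021, 0.003, -0.0]
contact_force: [-1.8, 0.9, 4.4]
gripper_width: -0.2
```

Emit:
drive_tool --moves '[[[0, 0, 0, 0.003, 0, 0, 0], [0, 0, 0, 0.003, 0, 0, 0], [0, 0, 0, 0.003, 0, 0, 0], [0, 0, 0, 0.003, 0, 0, 0]]]'

```text
clock: 66.35
position: [561.1, 67.4, 41.8]
ee_rot: [1.0, 0.024, 0.004, 0.001]
contact_force: [-7.3, 0.4, 19.6]
gripper_width: -0.0
```

Emit:
drive_tool --moves '[[[0, 0, 0, -0.01, 0, 0, 0], [0, 0, 0, -0.03, 0, 0, 0], [0, 0, 0, -0.04, 0, 0, 0], [0, 0, 0, -0.04, 0, 0, 0], [0, -0.03, 0, -0.04, 0, 0, 0], [0, -0.04, 0, -0.02, 0, 0, 0], [0, -0.04, 0, 0, 0, 0, 0], [0, 0, 0, 0, 0, 0, 0], [0, 0, 0, 0, 0, 0, 0]]]'

```text
clock: 67.25
position: [448.3, 62.8, 228.4]
ee_rot: [1.0, 0.023, 0.007, -0.001]
contact_force: [0.9, -0.4, 0.0]
gripper_width: 0.1
```

```bash
python3 -c "
from bay import *; from cas import cas
grab('wrist','w31'); cas('w31',(635.3,35.3),40);cas('w31',(641,-95),40);bays('w31')
plan(440,60,240)
grab('side','s31');grab('scene','c31')
"
```

```text
w31 (635.3, 35.3) px [360.  21.] 1963 z 51.9 centre 625.5 33.8 size 49.4 48.0 long deg 2.5 jaw yaw -87.5
w31 (641, -95) px [474.  27.] 2033 z 51.9 centre 640.7 -95.3 size 67.0 49.4 long deg 2.6 jaw yaw -87.4
w31 bay (637, 37) 153 613.4 46.6 size 71.8 36.6 long deg 49.1
w31 bay (639, -92) 164 639.0 -95.6 size 64.2 55.3 long deg 2.5
  stop (637, 37) -1 337 x [589.9 602.8] y [16.6 53.4]
  stop (639, -92) -1 269 x [595.8 608.5] y [-113.5  -74. ]
t=67.3 pos [448.   62.7 228. ] yaw -87.4 w -0.1 q6 1.11 F [ 0.  -0.5 -0.6]
 first turn rotvec [-0.0014 -0.0125 -0.    ] (1 rows)
 then shift tool mm [ -8.2   2.3 -12. ] |d|=15  or w/o turn [ -8.    2.3 -12.1]
```

View pics/w31.png

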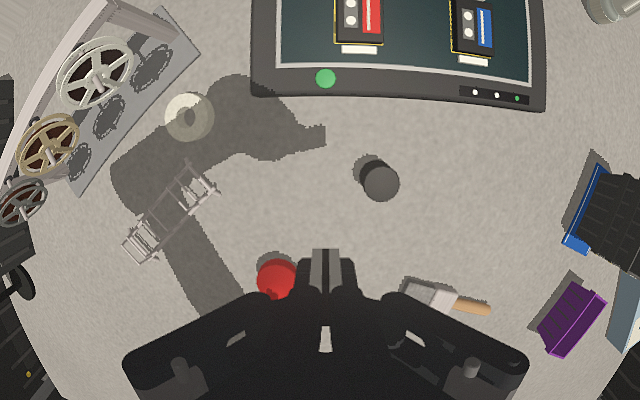

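View pics/s31.png

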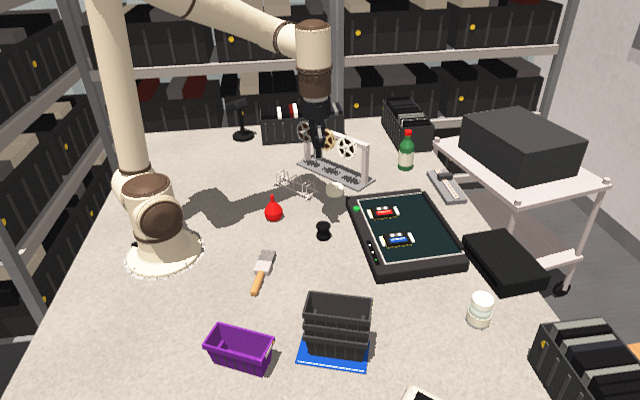

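View pics/c31.png

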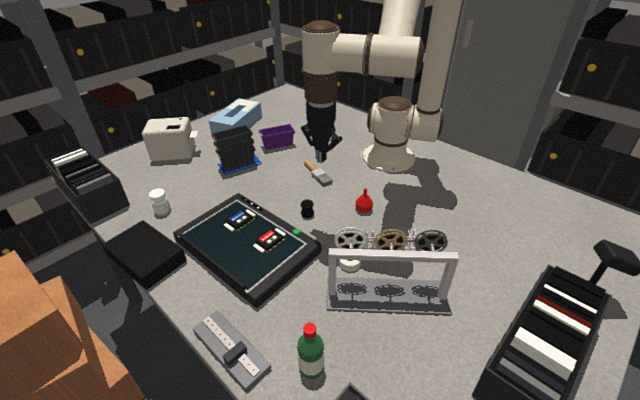

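```bash
python3 -c "
from m import *
d=np.array([-.6457,.7636]);nr=np.array([-.7636,-.6457])
im,P,pT=load('wrist','w31')
for nm,c in [('R',(571,269.5)),('M',(509.7,342.1)),('L',(448.2,414.5))]:
    E=(P[...,:2]-c)@d;F=(P[...,:2]-c)@nr;Z=P[...,2]
    m=(abs(E)<41)&(F>-28)&(F<45)&(Z>165)&(Z<195); 
    m2=(abs(E)<45)&(F>-25)&(F<45)&(Z>105)&(Z<195)
    print(nm,m.sum(),'F',np.percentile(F[m],[3,97]).round(1),'E ext',np.percentile(E[m2],[1,99]).round(1),'ztop',Z[m].max().round(1))
"
```

```text
R 1445 F [-1.4 12.7] E ext [-35.9  36. ] ztop 188.8
M 925 F [-3.2 12. ] E ext [-35.9  35. ] ztop 189.0
L 469 F [-0.6 12.4] E ext [-36.5  34.9] ztop 186.9
```

```bash
python3 -c "
from bench import arm
print(arm.job_done())"
```

```text
the job is handed in; nothing more can be done
None
```

I finished the job and handed it in at about 67 s of the 210 s allowed. `job_done` gives no verdict, so the figures below come from my own camera checks.

- **Reels:** the white reel hangs on the right peg, the cream on the middle and the grey on the left. Each sits about 5 mm out from the peg's halfway point, with its hub near 150 mm above the table.
- **Bins:** bin_b and bin_c are nested in bin_a on the blue board. The rims measured 107.7 and 141.7 mm, against 108 and 142 mm expected, and the stack is square with bin_a within 0.5°. The purple look-alike was left alone.
- **Cassettes:** blue is in the right bay and red is in the left bay, both flat, label up, within about 1.5 mm and 0.6° of square. The red one had been knocked about 5 cm before I reached it, so I measured it again and picked it up from its new place.
- **Scan button:** pressed with both cassettes in place until it bottomed out, at 42 mm height and up to about 20 N for roughly half a second.
- **Bystanders:** I never touched the loupe or the label roll. Both stood in their places in the last pictures, by eye only.

**Check limits:** the last wrist picture cut off part of the red cassette. Its centring after the press therefore rests on its visible edge and on the scene and side pictures, which agree with the full measurement taken just before the press. The last scene and side pictures show the gripper clear of everything.

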